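Dry-fit a diorama on its display plinth

ROBOT

A 6-joint arm with a two-finger parallel gripper is mounted at the origin on the work surface. World frame = base frame: x ahead of the robot, y to its left, z up, the work surface at z = 0. Lengths are in m, angles in rad, forces in N, time in s.
With the tool pointing down it reaches from about 0.4 to 0.925 m from the base axis. Payload 12.5 kg.
Tool frame: the origin (TCP) lies midway between the tips of the shut fingers; the grasp point (between the pads) lies 19 mm behind it; z points along the fingers, y is the line along which they close (so a half turn about z gives the same grasp; the last joint's range is limited). The gripper opens to 95 mm and grips with 3 to 60 N. Pads are 20 mm wide; open, the fingers measure 119 mm over their backs; the gripper's body (75 mm by 180 mm) begins 59 mm behind the grasp point.
Start: joints at [-1.302, 0.491, 1.559, -0, 1.092, -0.106], TCP at [0.229, -0.582, 0.215] pointing down, gripper open.
Joint ranges: [-3.1, 3.1], [-0.84, 2.19], [0.05, 2.79], [-1.13, 4.28], [0.06, 2.93], [-2.69, 2.69]. Speed limits (rad/s): [2.22, 2.22, 2.79, 3.14, 3.14, 3.14].

INTERFACE

Orientations are given as [roll, pitch, yaw] about the fixed x, y, z axes, in that order (R = Rz(yaw) Ry(pitch) Rx(roll)).
In Python, from station import ctrl gives the robot as it stands.
- The arm moves only by the tool jog_arm, never from a script. Its argument "increments" is a list of rows, each an object of numbers: "hand": the closure, from -1 (fully open) to 1 (shut); "tx", "ty", "tz": the shift along the tool's x, y, z scaled (see below); "yaw": the turn about the tool's z scaled (see below). A call has 1 to 20 rows; each row shifts and turns the commanded pose from where the row before left it, along the tool's axes as they then stand; what a row does not reach is not made up. The controller multiplies each number of a shift by 3 cm and each number of a turn by 5 degrees. A row lasts 1/10 s, in which the tool goes at most 50 mm and 8.59 degrees, less where a joint would pass 70% of its speed; a pose out of reach is approached as far as the arm can. A call with a number of a shift or a turn outside -1 to 1 is refused whole. A call with a gripper value outside its range is refused whole. The fingers move at their own pace and stop on an object; the grip force is fixed at half the most. Time passes only in rows, so rows that do not move let the fingers close. It gives the time, the measured TCP pose, the force, the opening and the grip force at its end, in the units of the state.
- ctrl.sense(): the state, without advancing time (a new reading comes with each control period).
- ctrl.capture(name): name is "side" or "top"; returns a dict with "pixels" (480x640x3 uint8, red, green, blue), "intrinsics" (3x3 intrinsics, pixels), "rvec" (rotation vector, rad) and "tvec" (3), from world to camera coordinates, as OpenCV has them. Camera axes: x right, y down, z forward; pixel columns grow to the right and rows downward; lengths in m; the calibration is good to about 2 mm. A picture is of the moment at which its call begins. There is no depth.
- ctrl.close_job(): hands the job in; it is judged then, once.
The state is a dict: "t": time; "q": joint angles; "qd": joint speeds; "joint_torque": joint torques, N m; "tcp_pos": TCP position; "orientation": TCP orientation; "wrist_force": force on the tool from outside, world axes, zero at the start; "wrist_torque": the same for the moment, N m; "finger_gap": finger opening in m; "grasp_force": force on a finger pad.
Only numpy, scipy, OpenCV 4.12 (cv2) and the standard library are available. Lean on these libraries where they do the work, as an engineer would, in place of code of your own. Each camera call takes 0.05 s, during which the arm holds its last target. There are 200 camera calls.

TASK

Dry-fit the diorama on the wooden display plinth, brass nameplate as its front: stand the drum in the middle, the ruined wall centrally behind it, standing along the plinth's back edge, the barrel midway between the drum and the broken column, and the crate midway between the drum and the cork rocks, all three in one line with the column and the rocks across the plinth. Stand the figure upright on the middle of the drum's top. Never tip the figure over, leave the open paint pot where it is, and leave every part released, upright and at rest.

Things in the scene. Friction and masses are not known exactly. Their poses are not given: they have to be found in the camera images.
- plinth: Display plinth of brown wood, fixed on the desk: 310 mm wide (y) by 206 mm deep (x), 30 mm high, topped with flat earth-brown groundwork 288 by 184 mm. Origin: centre of its underside; the top is at z = +30 mm. Its front, with the blank brass nameplate (90 mm) on the sloping edge, faces its own -x, roughly towards the robot; the back is +x; seen from the front, left is +y.
- column: Broken fluted column of cream plaster, glued on the plinth near one end, left or right: square foot 37 mm, shaft about 29 mm across, 58 mm high. Origin: centre of its underside, at plinth z = 30 mm, on the plinth's cross line (plinth x = 0, at most 4 mm off), 116 to 124 mm from the plinth's middle.
- rocks: Low heap of brown cork rocks, glued on the plinth near the other end: about 42 mm across, 28 mm high. Origin: centre of its underside, at plinth z = 30 mm, on the cross line as the column, 116 to 124 mm from the plinth's middle.
- drum: Loose short column drum of cream plaster, a disc 55 mm across and 22.5 mm high with a flat top, lying flat, about 60 g. Origin: centre of its underside; z up. Like all the loose parts it starts on a green cutting mat whose top is 3 mm above the desk.
- wall: Loose piece of ruined stone wall, cream plaster, standing: 105 mm long (y), 18 to 19 mm thick (x), with a foot course 17 mm high. The middle 30 mm of its length is a solid pier 60 mm high; on its +y side a window under a lintel 55 mm high, on its -y side broken down to 32 and 22 mm. About 90 g. Origin: centre of the underside of its foot. Either face may look forward.
- barrel: Loose model barrel of brown wood with dark hoops, standing on end: 30 mm across the belly, 25 mm at the ends, 37.5 mm high, about 25 g. Origin: centre of its underside.
- crate: Loose model crate of slatted wood, a 32.5 mm cube, about 25 g. Origin: centre of its underside; x and y square to its sides.
- figure: Loose standing figure in a feather cloak with a thin staff, grey primed metal, 68 mm high in all, on a round base 30 mm across and 4.6 mm high; its body can be gripped anywhere from 10 to 50 mm height (18 to 23 mm across, same all round), the head above. About 60 g, heavy at the base. Origin: centre of the underside of its base; it faces its own -x.
- paint_pot: Open clear paint pot with a white flip lid standing up at its side, 34 mm across, 32 mm high (65 mm to the top of the lid), loose in the middle of the cutting mat. Origin: centre of its underside.
Not all that is in view belongs to the job. Of the things that look like the wall, take the one that is farthest to the robot's left at the start.

How it is judged:
At the end, for the whole second after the job is handed in: On the plinth, upright, at rest: drum within 15 mm of its middle; wall 52-90 mm behind, within 18 mm of centre, parallel to 11 deg; barrel and crate within 15 mm of the cross line, under 82 mm from the drum, under 78 mm from column and rocks; figure on the drum within 12 mm of centre (z of drum in the frame of plinth between 0.026 and 0.034 m and z of wall in the frame of plinth between 0.026 and 0.034 m and z of barrel in the frame of plinth between 0.026 and 0.034 m and z of crate in the frame of plinth between 0.026 and 0.034 m and angle between each of drum, wall, barrel, crate, figure's own z axis and vertical below 0.12 rad and linear speed of each of drum, wall, barrel, crate, figure below 0.02 m/s and angular speed of each of drum, wall, barrel, crate, figure below 0.2 rad/s and x of drum in the frame of plinth between -0.015 and 0.015 m and y of drum in the frame of plinth between -0.015 and 0.015 m and x of wall in the frame of plinth between 0.052 and 0.09 m and y of wall in the frame of plinth between -0.018 and 0.018 m and angle between the y axis of wall and the y axis of plinth, either way round below 0.2 rad and x of barrel in the frame of plinth between -0.015 and 0.015 m and horizontal distance between each of barrel, crate and drum below 0.082 m and horizontal distance between barrel and column below 0.078 m and x of crate in the frame of plinth between -0.015 and 0.015 m and horizontal distance between crate and rocks below 0.078 m and z of figure in the frame of drum between 0.0185 and 0.0265 m and horizontal distance between figure and drum below 0.012 m); the robot touches nothing.
It fails at once if the figure is tipped over (angle between figure's own z axis and vertical above 0.8 rad).
It fails at once if the open paint pot is shifted more than 30 mm or tipped (distance of paint_pot from where it was at the start of the episode above 0.03 m or angle between paint_pot's own z axis and vertical above 0.35 rad).
It also fails if it takes over 134 s, if anything falls off the work surface, if the arm or the gripper's body presses on something with over 40 N, if the wrist force passes 120 N, or if a joint passes its speed limit or range.

## Working session

There is one attempt and no reset: what is moved stays moved. The work goes in short steps, Python scripts to look and compute and a tool call to move; the robot and the scene stay as the last step left them, time stands still between calls to the robot, and variables do not carry over. Pictures are saved under pics/ and viewed, at most 14 in all, crops included, and the job is handed in when it is done.

Besides the shell and the picture viewer there is one more tool, called as a command line: name --argument value ..., lists and objects as JSON in quotes. jog_arm: Moves the arm, as the interface text tells. Its arguments: {"type":"object","properties":{"increments":{"type":"array"}},"required":["increments"]}

```bash
mkdir -p pics; cat > h.py <<'E'
import numpy as np, cv2
from station import ctrl
def cap(n,f=None):
    c=ctrl.capture(n)
    if f: cv2.imwrite('pics/'+f,cv2.cvtColor(c['pixels'],cv2.COLOR_RGB2BGR))
    return c
def ray(c,u,v,z):
    R=cv2.Rodrigues(np.array(c['rvec'],float))[0]; t=np.array(c['tvec'],float).ravel()
    d=R.T@np.linalg.inv(np.array(c['intrinsics']))@np.array([u,v,1.]); o=-R.T@t
    return o+d*(z-o[2])/d[2]
def proj(c,p):
    return cv2.projectPoints(np.array(p,float).reshape(-1,3),np.array(c['rvec'],float),np.array(c['tvec'],float),np.array(c['intrinsics'],float),None)[0].reshape(-1,2)
E
python3 - <<'E'
from h import *
for n in('top','side'):
    c=cap(n,n+'0.png'); R=cv2.Rodrigues(np.array(c['rvec'],float))[0]
    print(n,-R.T@np.array(c['tvec']).ravel(),R.tolist(),np.array(c['intrinsics']).tolist())
print(ctrl.sense())
E
```

```text
top [0.36955211 0.0165423  0.94463783] [[0.017976048909320475, -0.9995896085513252, 0.022304173192898437], [-0.9921871840480398, -0.020588528998154332, -0.12304756919384319], [0.12345628164022762, -0.019918005670780177, -0.9921500993164631]] [[465.04417175830366, 0.0, 321.8075301374574], [0.0, 465.04417175830366, 236.79434861393085], [0.0, 0.0, 1.0]]
side [0.3922684  0.69318159 0.66399348] [[-0.9919093801167683, -0.12694547443649537, 0.0007925632224067419], [-0.08494224121015284, 0.6590446032273345, -0.747291794826573], [0.09434297692231586, -0.7413130630691852, -0.6644955569666493]] [[468.666233753517, 0.0, 318.7179790897739], [0.0, 468.666233753517, 243.2244956183093], [0.0, 0.0, 1.0]]
{'t': 0.1, 'q': array([-1.30162504e+00,  4.91467391e-01,  1.55934953e+00, -9.39408102e-08,
        1.09171779e+00, -1.05589768e-01]), 'qd': array([-0.00018315, -0.00273752, -0.0015411 , -0.00026524, -0.00048088,
        0.00130688]), 'joint_torque': array([ 1.96361187e-03, -6.13622475e+01, -2.58606684e+01,  6.93929521e-02,
        4.69911215e-02, -2.39145680e-05]), 'tcp_pos': array([ 0.22875474, -0.58141667,  0.21415343]), 'orientation': array([-3.14065584e+00, -9.92031918e-05,  3.74761048e-01]), 'wrist_force': array([ 0.21299066, -0.02258908, -0.28042801]), 'wrist_torque': array([-0.00740745, -0.0189849 , -0.06503367]), 'grasp_force': 0.0, 'finger_gap': 0.09537184083600761}
```

View pics/top0.png

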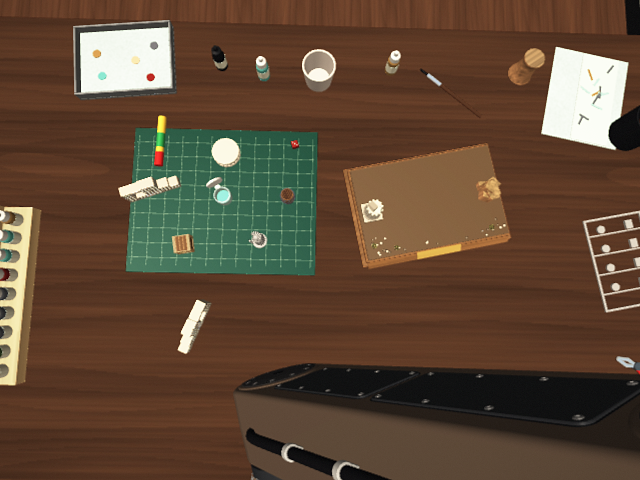

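View pics/side0.png

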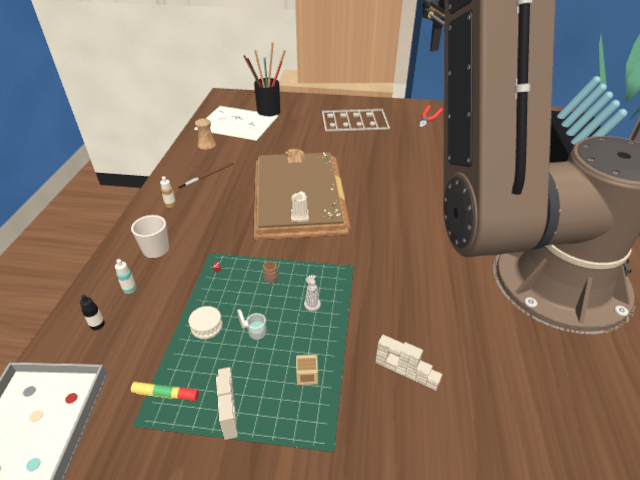

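Top view: the mat with the loose parts is on the left: wall (150,187), drum (226,152), pot (222,195), barrel (287,195), figure (259,240) and crate (182,243). The plinth is at (427,205) with the column on its left (373,210) and the rocks on its right (487,190). A decoy wall lies off the mat at (195,325). The side view shows the same layout.

```bash
python3 - <<'E'
import cv2
t=cv2.imread('pics/top0.png'); s=cv2.imread('pics/side0.png')
cv2.imwrite('pics/a.png',cv2.resize(t[120:280,115:325],(787,600),interpolation=cv2.INTER_CUBIC))
cv2.imwrite('pics/b.png',cv2.resize(t[135:275,335:520],(793,600),interpolation=cv2.INTER_CUBIC))
cv2.imwrite('pics/c.png',cv2.resize(s[250:445,130:390],(800,600),interpolation=cv2.INTER_CUBIC))
E
```

```text
(no output)
```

View pics/a.png

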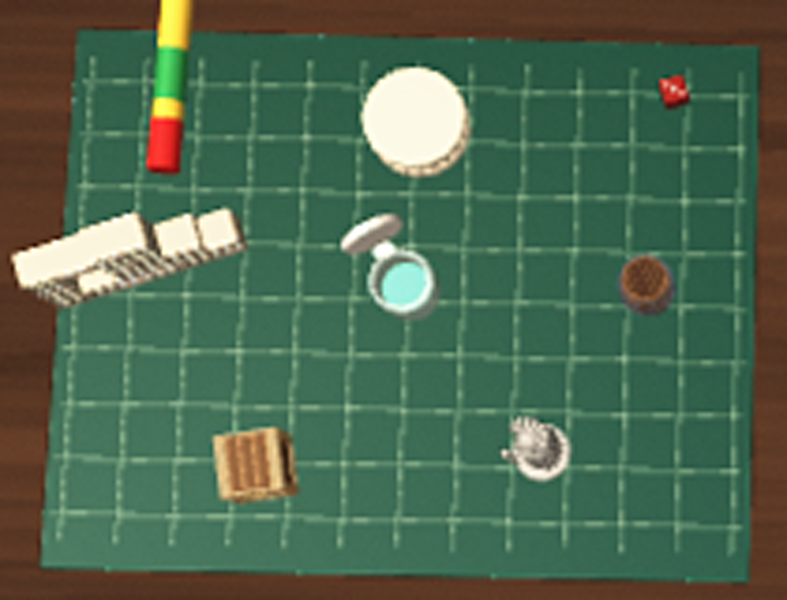

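View pics/b.png

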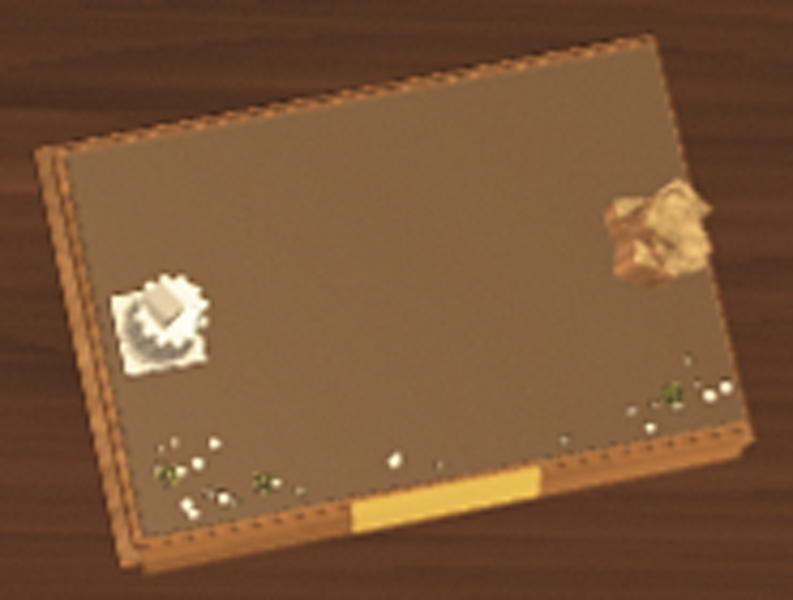

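View pics/c.png

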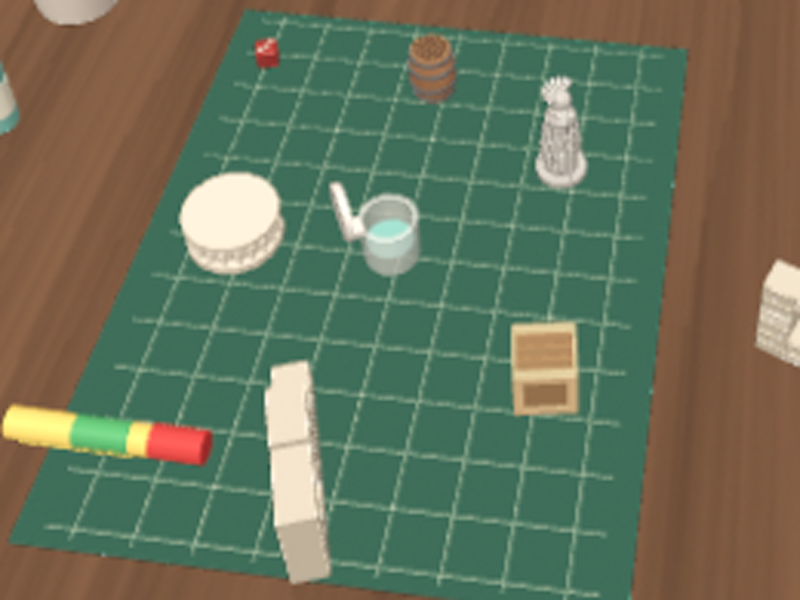

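Crop a (top, 3.75x) gives the drum top at (415,119), barrel top (646,280), figure base (543,453) and crate top corners (213,435)…(291,489). The wall has its tall/window part on the left at (12,258)–(150,243) and its low steps on the right. Crop b gives the groundwork corners, the column foot at (160,330) and the nameplate at (447,498). Crop c confirms all of these from the side.

```bash
python3 - <<'E'
from h import *
t=cap('top'); s=cap('side')
A=lambda x,y,z: ray(t,115+(x)/3.748,120+y/3.75,z)[:2]
B=lambda x,y,z: ray(t,335+x/4.286,135+y/4.286,z)[:2]
C=lambda x,y,z: ray(s,130+x/3.077,250+y/3.077,z)[:2]
pl=np.array([B(68,155,.03),B(655,45,.03),B(748,425,.03),B(140,540,.03)])
print('plinth',pl.round(4).tolist(),pl.mean(0))
ideal=np.array([[92,144],[92,-144],[-92,-144],[-92,144]])/1000.
a=cv2.estimateAffinePartial2D(ideal,pl)[0]; print(a,np.degrees(np.arctan2(a[1,0],a[0,0])))
print('col foot',np.mean([B(*p,.033) for p in[(112,297),(205,280),(208,360),(128,375)]],0))
print('col side'); print('rocks',B(660,233,.045),B(660,233,.03))
print('drum',A(415,119,.0255),C(232,208,.0255))
print('barrel',A(646,280,.0405),C(431,48,.0405))
print('fig',A(543,453,.0076),C(561,167,.0076))
q=np.array([A(*p,.0355) for p in[(213,435),(278,428),(291,493),(221,502)]]);print('crate',q.mean(0),q.round(4).tolist())
q=np.array([C(*p,.0355) for p in[(511,325),(577,322),(578,372),(513,374)]]);print('crate s',q.mean(0),q.round(4).tolist())
w=np.array([A(12,258,.058),A(138,212,.063),A(150,243,.063),A(22,287,.058)]);print('wall hi',w.round(4).tolist())
print('wall lo end',A(233,208,.025),A(244,245,.025))
print('wall s',C(292,580,.003),C(329,576,.003),C(272,368,.025),C(308,361,.025))
print('pot',A(403,283,.035),C(388,215,.035))
E
```

```text
plinth [[0.6182, -0.0581], [0.6789, -0.3386], [0.4965, -0.3775], [0.4371, -0.0932]] [ 0.55765836 -0.21685468]
[[ 0.98252715 -0.20630498  0.55765835]
 [ 0.20630498  0.98252715 -0.21685469]] 11.858342576231504
col foot [ 0.53592545 -0.10313148]
col side
rocks [ 0.58355334 -0.3326971 ] [ 0.58712146 -0.3385201 ]
drum [0.65373457 0.19614389] [0.65368863 0.19916945]
barrel [0.56461757 0.06806161] [0.56433049 0.07287823]
fig [0.47538832 0.12285307] [0.47568503 0.12993994]
crate [0.46312854 0.27135423] [[0.4782, 0.2918], [0.4825, 0.2583], [0.4486, 0.2497], [0.4432, 0.2856]]
crate s [0.46376552 0.27473917] [[0.4831, 0.2633], [0.4495, 0.2571], [0.4452, 0.2866], [0.4773, 0.2919]]
wall hi [[0.5649, 0.3929], [0.5894, 0.3283], [0.5733, 0.3212], [0.5499, 0.3867]]
wall lo end [0.60226372 0.29134621] [0.58213889 0.28436184]
wall s [0.56666902 0.39431144] [0.54993123 0.39021789] [0.60160663 0.29744126] [0.58445259 0.29105009]
pot [0.56125633 0.19673666] [0.56253197 0.20028973]
```

```bash
cat > p.py <<'E'
import sys
from h import *
# usage: p.py psi_deg x y [x y ...] ; prints yaw units, then tx,ty units per leg
a=list(map(float,sys.argv[1:])); s=ctrl.sense(); p=np.radians(a[0]); cur=s['orientation'][2]
d=(p-cur+np.pi)%(2*np.pi)-np.pi
print('t',round(s['t'],2),'tcp',s['tcp_pos'].round(4),'psi',np.degrees(cur).round(2),'gap',round(s['finger_gap'],4),'yaw units %.2f'%(-np.degrees(d)/5))
q=s['tcp_pos'][:2]
for x in np.array(a[1:]).reshape(-1,2):
    e=x-q; print('tx %.2f ty %.2f'%((np.cos(p)*e[0]+np.sin(p)*e[1])/.03,(np.sin(p)*e[0]-np.cos(p)*e[1])/.03)); q=x
E
python3 p.py 109.2 .576 -.2 .576 .341
```

```text
t 0.2 tcp [ 0.2288 -0.5815  0.2143] psi 21.47 gap 0.0952 yaw units -17.55
tx 8.20 ty 15.11
tx 17.03 ty 5.93
```

jog_arm --increments '[{"yaw": -1, "hand": -1}, {"yaw": -1, "hand": 0}, {"yaw": -1, "hand": 0}, {"yaw": -1, "hand": 0}, {"yaw": -1, "hand": 0}, {"yaw": -1, "hand": 0}, {"yaw": -1, "hand": 0}, {"yaw": -1, "hand": 0}, {"yaw": -1, "hand": 0}, {"yaw": -1, "hand": 0}, {"yaw": -1, "hand": 0}, {"yaw": -1, "hand": 0}, {"yaw": -1, "hand": 0}, {"yaw": -1, "hand": 0}, {"yaw": -1, "hand": 0}, {"yaw": -1, "hand": 0}, {"yaw": -1, "hand": 0}, {"yaw": -0.55, "hand": 0}, {"hand": 0}, {"hand": 0}]'

```text
invalid input at $.increments[0]: expected keys hand, tx, ty, tz, yaw
```

jog_arm --increments '[{"hand": -1, "tx": 0, "ty": 0, "tz": 0, "yaw": -1}, {"hand": 0, "tx": 0, "ty": 0, "tz": 0, "yaw": -1}, {"hand": 0, "tx": 0, "ty": 0, "tz": 0, "yaw": -1}, {"hand": 0, "tx": 0, "ty": 0, "tz": 0, "yaw": -1}, {"hand": 0, "tx": 0, "ty": 0, "tz": 0, "yaw": -1}, {"hand": 0, "tx": 0, "ty": 0, "tz": 0, "yaw": -1}, {"hand": 0, "tx": 0, "ty": 0, "tz": 0, "yaw": -1}, {"hand": 0, "tx": 0, "ty": 0, "tz": 0, "yaw": -1}, {"hand": 0, "tx": 0, "ty": 0, "tz": 0, "yaw": -1}, {"hand": 0, "tx": 0, "ty": 0, "tz": 0, "yaw": -1}, {"hand": 0, "tx": 0, "ty": 0, "tz": 0, "yaw": -1}, {"hand": 0, "tx": 0, "ty": 0, "tz": 0, "yaw": -1}, {"hand": 0, "tx": 0, "ty": 0, "tz": 0, "yaw": -1}, {"hand": 0, "tx": 0, "ty": 0, "tz": 0, "yaw": -1}, {"hand": 0, "tx": 0, "ty": 0, "tz": 0, "yaw": -1}, {"hand": 0, "tx": 0, "ty": 0, "tz": 0, "yaw": -1}, {"hand": 0, "tx": 0, "ty": 0, "tz": 0, "yaw": -1}, {"hand": 0, "tx": 0, "ty": 0, "tz": 0, "yaw": -0.55}, {"hand": 0, "tx": 0, "ty": 0, "tz": 0, "yaw": 0}]'

```text
t: 2.1
tcp_pos: [0.2288, -0.5816, 0.2145]
orientation: [3.142, -0.0, 1.907]
wrist_force: [0.8, -0.3, -0.1]
finger_gap: 0.0476
grasp_force: 0.0
```

jog_arm --increments '[{"hand": 0, "tx": 0.5, "ty": 1, "tz": 0, "yaw": 0}, {"hand": 0, "tx": 0.5, "ty": 1, "tz": 0, "yaw": 0}, {"hand": 0, "tx": 0.5, "ty": 1, "tz": 0, "yaw": 0}, {"hand": 0, "tx": 0.5, "ty": 1, "tz": 0, "yaw": 0}, {"hand": 0, "tx": 0.5, "ty": 1, "tz": 0, "yaw": 0}, {"hand": 0, "tx": 0.5, "ty": 1, "tz": 0, "yaw": 0}, {"hand": 0, "tx": 0.5, "ty": 1, "tz": 0, "yaw": 0}, {"hand": 0, "tx": 0.5, "ty": 1, "tz": 0, "yaw": 0}, {"hand": 0, "tx": 0.5, "ty": 1, "tz": 0, "yaw": 0}, {"hand": 0, "tx": 0.5, "ty": 1, "tz": 0, "yaw": 0}, {"hand": 0, "tx": 0.5, "ty": 1, "tz": 0, "yaw": 0}, {"hand": 0, "tx": 0.5, "ty": 1, "tz": 0, "yaw": 0}, {"hand": 0, "tx": 0.5, "ty": 1, "tz": 0, "yaw": 0}, {"hand": 0, "tx": 0.5, "ty": 1, "tz": 0, "yaw": 0}, {"hand": 0, "tx": 0.5, "ty": 1, "tz": 0, "yaw": 0}, {"hand": 0, "tx": 0.5, "ty": 0, "tz": 0, "yaw": 0}, {"hand": 0, "tx": 0, "ty": 0, "tz": 0, "yaw": 0}]'

```text
t: 3.8
tcp_pos: [0.5742, -0.2052, 0.2144]
orientation: [-3.141, -0.001, 1.907]
wrist_force: [-0.2, -0.8, -0.2]
finger_gap: 0.0475
grasp_force: 0.0
```

jog_arm --increments '[{"hand": 0, "tx": 1, "ty": 0.35, "tz": 0, "yaw": 0}, {"hand": 0, "tx": 1, "ty": 0.35, "tz": 0, "yaw": 0}, {"hand": 0, "tx": 1, "ty": 0.35, "tz": 0, "yaw": 0}, {"hand": 0, "tx": 1, "ty": 0.35, "tz": 0, "yaw": 0}, {"hand": 0, "tx": 1, "ty": 0.35, "tz": 0, "yaw": 0}, {"hand": 0, "tx": 1, "ty": 0.35, "tz": 0, "yaw": 0}, {"hand": 0, "tx": 1, "ty": 0.35, "tz": 0, "yaw": 0}, {"hand": 0, "tx": 1, "ty": 0.35, "tz": 0, "yaw": 0}, {"hand": 0, "tx": 1, "ty": 0.35, "tz": 0, "yaw": 0}, {"hand": 0, "tx": 1, "ty": 0.35, "tz": 0, "yaw": 0}, {"hand": 0, "tx": 1, "ty": 0.35, "tz": 0, "yaw": 0}, {"hand": 0, "tx": 1, "ty": 0.35, "tz": 0, "yaw": 0}, {"hand": 0, "tx": 1, "ty": 0.35, "tz": 0, "yaw": 0}, {"hand": 0, "tx": 1, "ty": 0.35, "tz": 0, "yaw": 0}, {"hand": 0, "tx": 1, "ty": 0.35, "tz": 0, "yaw": 0}, {"hand": 0, "tx": 1, "ty": 0.35, "tz": 0, "yaw": 0}, {"hand": 0, "tx": 1, "ty": 0.35, "tz": 0, "yaw": 0}, {"hand": 0, "tx": 0, "ty": 0, "tz": 0, "yaw": 0}, {"hand": 0, "tx": 0, "ty": 0, "tz": 0, "yaw": 0}]'

```text
t: 5.7
tcp_pos: [0.5754, 0.3327, 0.2144]
orientation: [-3.141, 0.0, 1.906]
wrist_force: [0.0, 0.9, 0.4]
finger_gap: 0.0471
grasp_force: 0.0
```

```bash
python3 p.py 109.2 .576 .341
```

```text
t 5.7 tcp [0.5754 0.3327 0.2144] psi 109.2 gap 0.0471 yaw units 0.00
tx 0.26 ty 0.11
```

jog_arm --increments '[{"hand": 0, "tx": 0.26, "ty": 0.11, "tz": 0.8, "yaw": 0}, {"hand": 0, "tx": 0, "ty": 0, "tz": 1, "yaw": 0}, {"hand": 0, "tx": 0, "ty": 0, "tz": 1, "yaw": 0}, {"hand": 0, "tx": 0, "ty": 0, "tz": 1, "yaw": 0}, {"hand": 0, "tx": 0, "ty": 0, "tz": 0.5, "yaw": 0}, {"hand": 0, "tx": 0, "ty": 0, "tz": 0.5, "yaw": 0}, {"hand": 0, "tx": 0, "ty": 0, "tz": 0.5, "yaw": 0}, {"hand": 0, "tx": 0, "ty": 0, "tz": 0.5, "yaw": 0}, {"hand": 0, "tx": 0, "ty": 0, "tz": 0.5, "yaw": 0}, {"hand": 0, "tx": 0, "ty": 0, "tz": 0, "yaw": 0}, {"hand": 0.2, "tx": 0, "ty": 0, "tz": 0, "yaw": 0}, {"hand": 0.4, "tx": 0, "ty": 0, "tz": 0, "yaw": 0}, {"hand": 0.6, "tx": 0, "ty": 0, "tz": 0, "yaw": 0}, {"hand": 0.8, "tx": 0, "ty": 0, "tz": 0, "yaw": 0}, {"hand": 1, "tx": 0, "ty": 0, "tz": 0, "yaw": 0}, {"hand": 1, "tx": 0, "ty": 0, "tz": 0, "yaw": 0}, {"hand": 1, "tx": 0, "ty": 0, "tz": 0, "yaw": 0}, {"hand": 1, "tx": 0, "ty": 0, "tz": 0, "yaw": 0}]'

```text
t: 7.5
tcp_pos: [0.5761, 0.3421, 0.0261]
orientation: [3.141, -0.0, 1.906]
wrist_force: [-0.6, 0.2, 6.0]
finger_gap: 0.0175
grasp_force: 30.0
```

```bash
python3 - <<'E'
from h import *
s=cap('side','g1.png');t=cap('top')
cv2.imwrite('pics/g1c.png',np.hstack([cv2.resize(x,(400,400)) for x in (cv2.cvtColor(s['pixels'],4)[250:450,100:300],cv2.cvtColor(t['pixels'],4)[100:300,60:260])]))
E
python3 p.py 101.86 .6275 -.202
```

```text
t 7.6 tcp [0.5761 0.342  0.0261] psi 109.22 gap 0.0174 yaw units 1.47
tx -18.10 ty -2.05
```

View pics/g1c.png

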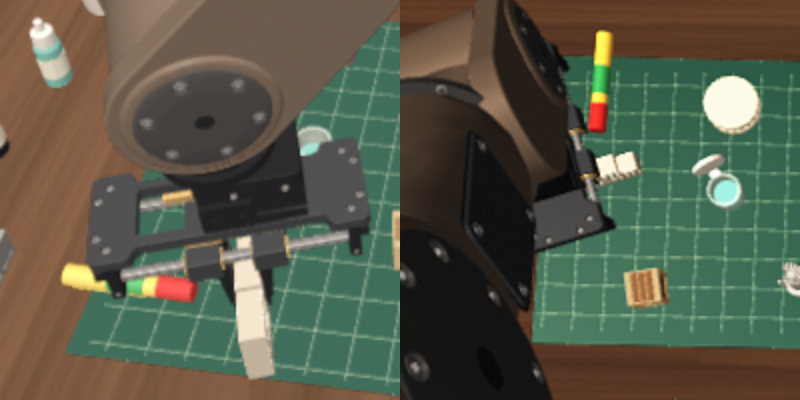

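The grasp is good: the wall is held at its pier, and the gap is 17.5 mm.

jog_arm --increments '[{"hand": 1, "tx": 0, "ty": 0, "tz": -0.4, "yaw": 0}, {"hand": 1, "tx": 0, "ty": 0, "tz": -0.8, "yaw": 0}, {"hand": 1, "tx": 0, "ty": 0, "tz": -0.8, "yaw": 0}, {"hand": 1, "tx": 0, "ty": 0, "tz": -0.8, "yaw": 0}, {"hand": 1, "tx": 0, "ty": 0, "tz": -0.8, "yaw": 0}, {"hand": 1, "tx": 0, "ty": 0, "tz": -0.8, "yaw": 0}, {"hand": 1, "tx": 0, "ty": 0, "tz": -0.8, "yaw": 0}, {"hand": 1, "tx": 0, "ty": 0, "tz": 0, "yaw": 0.75}, {"hand": 1, "tx": 0, "ty": 0, "tz": 0, "yaw": 0.7}, {"hand": 1, "tx": -0.4, "ty": 0, "tz": 0, "yaw": 0}, {"hand": 1, "tx": -0.9, "ty": -0.1, "tz": 0, "yaw": 0}, {"hand": 1, "tx": -0.9, "ty": -0.1, "tz": 0, "yaw": 0}, {"hand": 1, "tx": -0.9, "ty": -0.1, "tz": 0, "yaw": 0}, {"hand": 1, "tx": -0.9, "ty": -0.1, "tz": 0, "yaw": 0}, {"hand": 1, "tx": -0.9, "ty": -0.1, "tz": 0, "yaw": 0}, {"hand": 1, "tx": -0.9, "ty": -0.1, "tz": 0, "yaw": 0}, {"hand": 1, "tx": -0.9, "ty": -0.1, "tz": 0, "yaw": 0}, {"hand": 1, "tx": -0.9, "ty": -0.1, "tz": 0, "yaw": 0}, {"hand": 1, "tx": -0.9, "ty": -0.1, "tz": 0, "yaw": 0}]'

```text
t: 9.5
tcp_pos: [0.6021, 0.085, 0.1818]
orientation: [-3.141, 0.0, 1.782]
wrist_force: [0.6, -0.2, -1.1]
finger_gap: 0.0173
grasp_force: 30.0
```

jog_arm --increments '[{"hand": 1, "tx": -0.9, "ty": -0.1, "tz": 0, "yaw": 0}, {"hand": 1, "tx": -0.9, "ty": -0.1, "tz": 0, "yaw": 0}, {"hand": 1, "tx": -0.9, "ty": -0.1, "tz": 0, "yaw": 0}, {"hand": 1, "tx": -0.9, "ty": -0.1, "tz": 0, "yaw": 0}, {"hand": 1, "tx": -0.9, "ty": -0.1, "tz": 0, "yaw": 0}, {"hand": 1, "tx": -0.9, "ty": -0.1, "tz": 0, "yaw": 0}, {"hand": 1, "tx": -0.9, "ty": -0.1, "tz": 0, "yaw": 0}, {"hand": 1, "tx": -0.9, "ty": -0.1, "tz": 0, "yaw": 0}, {"hand": 1, "tx": -0.9, "ty": -0.1, "tz": 0, "yaw": 0}, {"hand": 1, "tx": -0.9, "ty": -0.1, "tz": 0, "yaw": 0}, {"hand": 1, "tx": -0.6, "ty": -0.1, "tz": 0, "yaw": 0}, {"hand": 1, "tx": 0, "ty": 0, "tz": 0, "yaw": 0}, {"hand": 1, "tx": 0, "ty": 0, "tz": 0, "yaw": 0}]'

```text
t: 10.8
tcp_pos: [0.6294, -0.2017, 0.1815]
orientation: [-3.141, -0.0, 1.78]
wrist_force: [-0.8, 0.3, -1.4]
finger_gap: 0.0173
grasp_force: 30.0
```

```bash
python3 p.py 101.86 .6275 -.201
```

```text
t 10.8 tcp [ 0.6294 -0.2017  0.1815] psi 101.97 gap 0.0173 yaw units 0.02
tx 0.03 ty -0.06
```

jog_arm --increments '[{"hand": 1, "tx": 0.03, "ty": -0.06, "tz": 0.5, "yaw": 0}, {"hand": 1, "tx": 0, "ty": 0, "tz": 0.8, "yaw": 0}, {"hand": 1, "tx": 0, "ty": 0, "tz": 0.8, "yaw": 0}, {"hand": 1, "tx": 0, "ty": 0, "tz": 0.8, "yaw": 0}, {"hand": 1, "tx": 0, "ty": 0, "tz": 0.4, "yaw": 0}, {"hand": 1, "tx": 0, "ty": 0, "tz": 0.3, "yaw": 0}, {"hand": 1, "tx": 0, "ty": 0, "tz": 0.2, "yaw": 0}, {"hand": 1, "tx": 0, "ty": 0, "tz": 0.2, "yaw": 0}, {"hand": 1, "tx": 0, "ty": 0, "tz": 0.15, "yaw": 0}, {"hand": 1, "tx": 0, "ty": 0, "tz": 0.1, "yaw": 0}, {"hand": 1, "tx": 0, "ty": 0, "tz": 0, "yaw": 0}, {"hand": 1, "tx": 0, "ty": 0, "tz": 0, "yaw": 0}]'

```text
t: 12.0
tcp_pos: [0.628, -0.2013, 0.0544]
orientation: [3.141, 0.0, 1.78]
wrist_force: [-0.9, 0.2, -0.6]
finger_gap: 0.0173
grasp_force: 30.0
```

jog_arm --increments '[{"hand": 0.6, "tx": 0, "ty": 0, "tz": 0, "yaw": 0}, {"hand": 0.5, "tx": 0, "ty": 0, "tz": 0, "yaw": 0}, {"hand": 0.4, "tx": 0, "ty": 0, "tz": 0, "yaw": 0}, {"hand": 0.3, "tx": 0, "ty": 0, "tz": 0, "yaw": 0}, {"hand": 0.3, "tx": 0, "ty": 0, "tz": 0, "yaw": 0}, {"hand": 0.3, "tx": 0, "ty": 0, "tz": -0.3, "yaw": 0}, {"hand": 0.3, "tx": 0, "ty": 0, "tz": -0.6, "yaw": 0}, {"hand": 0.3, "tx": 0, "ty": 0, "tz": -1, "yaw": 0}, {"hand": 0.3, "tx": 0, "ty": 0, "tz": -1, "yaw": 0}, {"hand": 0.3, "tx": 0, "ty": 0, "tz": -1, "yaw": 0}, {"hand": -0.5, "tx": 0, "ty": 0, "tz": 0, "yaw": 0}, {"hand": -0.5, "tx": 0, "ty": 0, "tz": 0, "yaw": 0}]'

```text
t: 13.2
tcp_pos: [0.6279, -0.2012, 0.172]
orientation: [3.14, 0.001, 1.78]
wrist_force: [-0.4, 0.1, -0.9]
finger_gap: 0.0441
grasp_force: 0.0
```

```bash
python3 p.py 11.86 .6535 .1975
```

```text
t 13.2 tcp [ 0.6279 -0.2012  0.172 ] psi 101.98 gap 0.0441 yaw units 18.02
tx 3.57 ty -12.83
```

jog_arm --increments '[{"hand": -0.5, "tx": 0, "ty": 0, "tz": 0, "yaw": 1}, {"hand": -0.5, "tx": 0, "ty": 0, "tz": 0, "yaw": 1}, {"hand": -0.5, "tx": 0, "ty": 0, "tz": 0, "yaw": 1}, {"hand": -0.5, "tx": 0, "ty": 0, "tz": 0, "yaw": 1}, {"hand": -0.5, "tx": 0, "ty": 0, "tz": 0, "yaw": 1}, {"hand": -0.5, "tx": 0, "ty": 0, "tz": 0, "yaw": 1}, {"hand": -0.5, "tx": 0, "ty": 0, "tz": 0, "yaw": 1}, {"hand": -0.5, "tx": 0, "ty": 0, "tz": 0, "yaw": 1}, {"hand": -0.5, "tx": 0, "ty": 0, "tz": 0, "yaw": 1}, {"hand": -0.5, "tx": 0, "ty": 0, "tz": 0, "yaw": 1}, {"hand": -0.5, "tx": 0, "ty": 0, "tz": 0, "yaw": 1}, {"hand": -0.5, "tx": 0, "ty": 0, "tz": 0, "yaw": 1}, {"hand": -0.5, "tx": 0, "ty": 0, "tz": 0, "yaw": 1}, {"hand": -0.5, "tx": 0, "ty": 0, "tz": 0, "yaw": 1}, {"hand": -0.5, "tx": 0, "ty": 0, "tz": 0, "yaw": 1}, {"hand": -0.5, "tx": 0, "ty": 0, "tz": 0, "yaw": 1}, {"hand": -0.5, "tx": 0, "ty": 0, "tz": 0, "yaw": 1}, {"hand": -0.5, "tx": 0, "ty": 0, "tz": 0, "yaw": 1}]'

```text
t: 15.0
tcp_pos: [0.6273, -0.201, 0.1697]
orientation: [-3.14, 0.002, 0.205]
wrist_force: [-0.0, -0.2, -0.1]
finger_gap: 0.0711
grasp_force: 0.0
```

jog_arm --increments '[{"hand": -0.5, "tx": 0.25, "ty": -0.95, "tz": 0, "yaw": 0}, {"hand": -0.5, "tx": 0.25, "ty": -0.95, "tz": 0, "yaw": 0}, {"hand": -0.5, "tx": 0.25, "ty": -0.95, "tz": 0, "yaw": 0}, {"hand": -0.5, "tx": 0.25, "ty": -0.95, "tz": 0, "yaw": 0}, {"hand": -0.5, "tx": 0.25, "ty": -0.95, "tz": 0, "yaw": 0}, {"hand": -0.5, "tx": 0.25, "ty": -0.95, "tz": 0, "yaw": 0}, {"hand": -0.5, "tx": 0.25, "ty": -0.95, "tz": 0, "yaw": 0}, {"hand": -0.5, "tx": 0.25, "ty": -0.95, "tz": 0, "yaw": 0}, {"hand": -0.5, "tx": 0.25, "ty": -0.95, "tz": 0, "yaw": 0}, {"hand": -0.5, "tx": 0.25, "ty": -0.95, "tz": 0, "yaw": 0}, {"hand": -0.5, "tx": 0.25, "ty": -0.95, "tz": 0, "yaw": 0}, {"hand": -0.5, "tx": 0.25, "ty": -0.95, "tz": 0, "yaw": 0}, {"hand": -0.5, "tx": 0.25, "ty": -0.95, "tz": 0, "yaw": 0}, {"hand": -0.5, "tx": 0.3, "ty": -0.5, "tz": 0, "yaw": 0}, {"hand": -0.5, "tx": 0, "ty": 0, "tz": 0, "yaw": 0}, {"hand": -0.5, "tx": 0, "ty": 0, "tz": 0, "yaw": 0}]'

```text
t: 16.6
tcp_pos: [0.652, 0.1975, 0.1703]
orientation: [3.141, 0.001, 0.209]
wrist_force: [0.9, 0.7, -0.3]
finger_gap: 0.0715
grasp_force: 0.0
```

```bash
python3 p.py 11.86 .6535 .1975
```

```text
t 16.6 tcp [0.652  0.1975 0.1703] psi 11.99 gap 0.0715 yaw units 0.03
tx 0.05 ty 0.01
```

jog_arm --increments '[{"hand": -0.5, "tx": 0.05, "ty": 0.01, "tz": 0.6, "yaw": 0}, {"hand": -0.5, "tx": 0, "ty": 0, "tz": 1, "yaw": 0}, {"hand": -0.5, "tx": 0, "ty": 0, "tz": 1, "yaw": 0}, {"hand": -0.5, "tx": 0, "ty": 0, "tz": 1, "yaw": 0}, {"hand": -0.5, "tx": 0, "ty": 0, "tz": 0.6, "yaw": 0}, {"hand": -0.5, "tx": 0, "ty": 0, "tz": 0.4, "yaw": 0}, {"hand": -0.5, "tx": 0, "ty": 0, "tz": 0.3, "yaw": 0}, {"hand": -0.5, "tx": 0, "ty": 0, "tz": 0.3, "yaw": 0}, {"hand": -0.5, "tx": 0, "ty": 0, "tz": 0.2, "yaw": 0}, {"hand": -0.5, "tx": 0, "ty": 0, "tz": 0, "yaw": 0}, {"hand": -0.3, "tx": 0, "ty": 0, "tz": 0, "yaw": 0}, {"hand": -0.2, "tx": 0, "ty": 0, "tz": 0, "yaw": 0}, {"hand": -0.1, "tx": 0, "ty": 0, "tz": 0, "yaw": 0}, {"hand": 0.5, "tx": 0, "ty": 0, "tz": 0, "yaw": 0}, {"hand": 1, "tx": 0, "ty": 0, "tz": 0, "yaw": 0}, {"hand": 1, "tx": 0, "ty": 0, "tz": 0, "yaw": 0}, {"hand": 1, "tx": 0, "ty": 0, "tz": 0, "yaw": 0}]'

```text
t: 18.3
tcp_pos: [0.6538, 0.1982, 0.0096]
orientation: [3.142, -0.001, 0.209]
wrist_force: [-0.8, 0.1, 6.7]
finger_gap: 0.0536
grasp_force: 30.0
```

jog_arm --increments '[{"hand": 1, "tx": 0, "ty": 0, "tz": -0.3, "yaw": 0}, {"hand": 1, "tx": 0, "ty": 0, "tz": -0.7, "yaw": 0}, {"hand": 1, "tx": 0, "ty": 0, "tz": -0.7, "yaw": 0}, {"hand": 1, "tx": 0, "ty": 0, "tz": -0.7, "yaw": 0}, {"hand": 1, "tx": 0, "ty": 0, "tz": -0.7, "yaw": 0}, {"hand": 1, "tx": 0, "ty": 0, "tz": -0.7, "yaw": 0}, {"hand": 1, "tx": 0, "ty": 0, "tz": -0.7, "yaw": 0}, {"hand": 1, "tx": 0, "ty": 0, "tz": -0.5, "yaw": 0}, {"hand": 1, "tx": 0, "ty": 0, "tz": 0, "yaw": 0}]'

```text
t: 19.2
tcp_pos: [0.6543, 0.1982, 0.1613]
orientation: [3.141, -0.003, 0.209]
wrist_force: [0.8, 0.3, -0.2]
finger_gap: 0.0537
grasp_force: 30.0
```

```bash
python3 p.py 11.86 .558 -.2155; python3 - <<'E'
from h import *
s=cap('side');t=cap('top')
cv2.imwrite('pics/d.png',np.hstack([cv2.resize(x,(400,400)) for x in (cv2.cvtColor(s['pixels'],4)[130:330,150:350],cv2.cvtColor(t['pixels'],4)[120:320,320:520])]))
E
```

```text
t 19.2 tcp [0.6543 0.1982 0.1613] psi 11.98 gap 0.0537 yaw units 0.02
tx -5.98 ty 12.84
```

View pics/d.png

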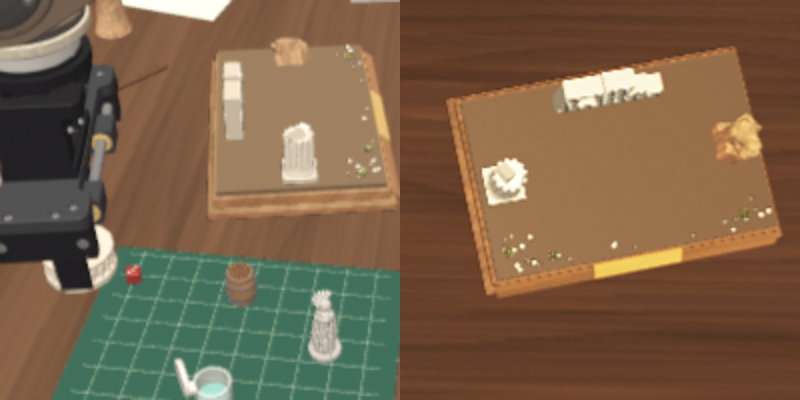

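Wall stands at the plinth's back, centred and parallel (top crop, about (608,90)). The drum is held.

jog_arm --increments '[{"hand": 1, "tx": -0.2, "ty": 0.4, "tz": 0, "yaw": 0}, {"hand": 1, "tx": -0.42, "ty": 0.9, "tz": 0, "yaw": 0}, {"hand": 1, "tx": -0.42, "ty": 0.9, "tz": 0, "yaw": 0}, {"hand": 1, "tx": -0.42, "ty": 0.9, "tz": 0, "yaw": 0}, {"hand": 1, "tx": -0.42, "ty": 0.9, "tz": 0, "yaw": 0}, {"hand": 1, "tx": -0.42, "ty": 0.9, "tz": 0, "yaw": 0}, {"hand": 1, "tx": -0.42, "ty": 0.9, "tz": 0, "yaw": 0}, {"hand": 1, "tx": -0.42, "ty": 0.9, "tz": 0, "yaw": 0}, {"hand": 1, "tx": -0.42, "ty": 0.9, "tz": 0, "yaw": 0}, {"hand": 1, "tx": -0.42, "ty": 0.9, "tz": 0, "yaw": 0}, {"hand": 1, "tx": -0.42, "ty": 0.9, "tz": 0, "yaw": 0}, {"hand": 1, "tx": -0.42, "ty": 0.9, "tz": 0, "yaw": 0}, {"hand": 1, "tx": -0.42, "ty": 0.9, "tz": 0, "yaw": 0}, {"hand": 1, "tx": -0.42, "ty": 0.9, "tz": 0, "yaw": 0}, {"hand": 1, "tx": -0.3, "ty": 0.7, "tz": 0, "yaw": 0}, {"hand": 1, "tx": 0, "ty": 0, "tz": 0, "yaw": 0}, {"hand": 1, "tx": 0, "ty": 0, "tz": 0, "yaw": 0}]'

```text
t: 21.0
tcp_pos: [0.5575, -0.2151, 0.1583]
orientation: [-3.141, 0.001, 0.208]
wrist_force: [0.7, 0.0, -0.4]
finger_gap: 0.0534
grasp_force: 30.0
```

```bash
python3 p.py 11.86 .558 -.2155; python3 - <<'E'
from h import *
s=cap('side');t=cap('top')
q=np.array([ray(s,150+x/2,130+y/2,.03)[:2] for x,y in[(213,50),(362,45),(389,181),(212,193)]]);print(q.round(4).tolist(),q.mean(0))
q=np.array([ray(t,320+x/2,120+y/2,.03)[:2] for x,y in[(460,102),(734,49),(778,229),(494,283)]]);print(q.mean(0))
E
```

```text
t 21.0 tcp [ 0.5575 -0.2151  0.1583] psi 11.89 gap 0.0534 yaw units 0.01
tx 0.01 ty 0.02
[[0.6851, -0.3336], [0.4957, -0.3706], [0.4366, -0.0942], [0.621, -0.05]] [ 0.55958462 -0.21212732]
[ 0.56699708 -0.62378313]
```

jog_arm --increments '[{"hand": 1, "tx": 0.02, "ty": -0.01, "tz": 0.6, "yaw": 0}, {"hand": 1, "tx": 0, "ty": 0, "tz": 0.8, "yaw": 0}, {"hand": 1, "tx": 0, "ty": 0, "tz": 0.8, "yaw": 0}, {"hand": 1, "tx": 0, "ty": 0, "tz": 0.6, "yaw": 0}, {"hand": 1, "tx": 0, "ty": 0, "tz": 0.4, "yaw": 0}, {"hand": 1, "tx": 0, "ty": 0, "tz": 0.3, "yaw": 0}, {"hand": 1, "tx": 0, "ty": 0, "tz": 0.2, "yaw": 0}, {"hand": 1, "tx": 0, "ty": 0, "tz": 0.1, "yaw": 0}, {"hand": 1, "tx": 0, "ty": 0, "tz": 0.1, "yaw": 0}, {"hand": 1, "tx": 0, "ty": 0, "tz": 0.1, "yaw": 0}, {"hand": 1, "tx": 0, "ty": 0, "tz": 0, "yaw": 0}, {"hand": 1, "tx": 0, "ty": 0, "tz": 0, "yaw": 0}]'

```text
t: 22.3
tcp_pos: [0.559, -0.2143, 0.0393]
orientation: [3.141, -0.0, 0.209]
wrist_force: [-0.5, 0.3, -0.7]
finger_gap: 0.0535
grasp_force: 30.0
```

jog_arm --increments '[{"hand": -0.2, "tx": 0, "ty": 0, "tz": 0, "yaw": 0}, {"hand": -0.25, "tx": 0, "ty": 0, "tz": 0, "yaw": 0}, {"hand": -0.35, "tx": 0, "ty": 0, "tz": 0, "yaw": 0}, {"hand": -0.45, "tx": 0, "ty": 0, "tz": 0, "yaw": 0}, {"hand": -0.45, "tx": 0, "ty": 0, "tz": 0, "yaw": 0}, {"hand": -0.45, "tx": 0, "ty": 0, "tz": 0, "yaw": 0}, {"hand": -0.45, "tx": 0, "ty": 0, "tz": -0.3, "yaw": 0}, {"hand": -0.45, "tx": 0, "ty": 0, "tz": -0.6, "yaw": 0}, {"hand": -0.45, "tx": 0, "ty": 0, "tz": -1, "yaw": 0}, {"hand": -0.45, "tx": 0, "ty": 0, "tz": -1, "yaw": 0}, {"hand": -0.2, "tx": 0, "ty": 0, "tz": -1, "yaw": 0}, {"hand": -0.1, "tx": 0, "ty": 0, "tz": -0.5, "yaw": 0}, {"hand": 0, "tx": 0, "ty": 0, "tz": 0, "yaw": 0}]'

```text
t: 23.6
tcp_pos: [0.5597, -0.2146, 0.1739]
orientation: [3.139, -0.003, 0.209]
wrist_force: [0.3, -0.6, -1.2]
finger_gap: 0.0509
grasp_force: 0.0
```

```bash
python3 p.py 101.86 .5645 .0705
```

```text
t 23.6 tcp [ 0.5597 -0.2146  0.1739] psi 11.98 gap 0.0509 yaw units -17.98
tx 9.27 ty 2.11
```

jog_arm --increments '[{"hand": 0, "tx": 0, "ty": 0, "tz": 0, "yaw": -1}, {"hand": 0, "tx": 0, "ty": 0, "tz": 0, "yaw": -1}, {"hand": 0, "tx": 0, "ty": 0, "tz": 0, "yaw": -1}, {"hand": 0, "tx": 0, "ty": 0, "tz": 0, "yaw": -1}, {"hand": 0, "tx": 0, "ty": 0, "tz": 0, "yaw": -1}, {"hand": 0, "tx": 0, "ty": 0, "tz": 0, "yaw": -1}, {"hand": 0, "tx": 0, "ty": 0, "tz": 0, "yaw": -1}, {"hand": 0, "tx": 0, "ty": 0, "tz": 0, "yaw": -1}, {"hand": 0, "tx": 0, "ty": 0, "tz": 0, "yaw": -1}, {"hand": 0, "tx": 0, "ty": 0, "tz": 0, "yaw": -1}, {"hand": 0, "tx": 0, "ty": 0, "tz": 0, "yaw": -1}, {"hand": 0, "tx": 0, "ty": 0, "tz": 0, "yaw": -1}, {"hand": 0, "tx": 0, "ty": 0, "tz": 0, "yaw": -1}, {"hand": 0, "tx": 0, "ty": 0, "tz": 0, "yaw": -1}, {"hand": 0, "tx": 0, "ty": 0, "tz": 0, "yaw": -1}, {"hand": 0, "tx": 0, "ty": 0, "tz": 0, "yaw": -1}, {"hand": 0, "tx": 0, "ty": 0, "tz": 0, "yaw": -1}, {"hand": 0, "tx": 0, "ty": 0, "tz": 0, "yaw": -1}]'

```text
t: 25.4
tcp_pos: [0.5585, -0.2141, 0.1701]
orientation: [-3.14, -0.001, 1.783]
wrist_force: [-0.2, -0.0, -0.4]
finger_gap: 0.0476
grasp_force: 0.0
```

jog_arm --increments '[{"hand": 0, "tx": 0.9, "ty": 0.2, "tz": 0, "yaw": 0}, {"hand": 0, "tx": 0.9, "ty": 0.2, "tz": 0, "yaw": 0}, {"hand": 0, "tx": 0.9, "ty": 0.2, "tz": 0, "yaw": 0}, {"hand": 0, "tx": 0.9, "ty": 0.2, "tz": 0, "yaw": 0}, {"hand": 0, "tx": 0.9, "ty": 0.2, "tz": 0, "yaw": 0}, {"hand": 0, "tx": 0.9, "ty": 0.2, "tz": 0, "yaw": 0}, {"hand": 0, "tx": 0.9, "ty": 0.2, "tz": 0, "yaw": 0}, {"hand": 0, "tx": 0.9, "ty": 0.2, "tz": 0, "yaw": 0}, {"hand": 0, "tx": 0.9, "ty": 0.2, "tz": 0, "yaw": 0}, {"hand": 0, "tx": 0.9, "ty": 0.2, "tz": 0, "yaw": 0}, {"hand": 0, "tx": 0.27, "ty": 0.1, "tz": 0, "yaw": 0}, {"hand": 0, "tx": 0, "ty": 0, "tz": 0, "yaw": 0}, {"hand": 0, "tx": 0, "ty": 0, "tz": 0, "yaw": 0}]'

```text
t: 26.7
tcp_pos: [0.5627, 0.0702, 0.1707]
orientation: [-3.141, 0.0, 1.78]
wrist_force: [1.3, 0.3, -0.4]
finger_gap: 0.0473
grasp_force: 0.0
```

```bash
python3 p.py 101.86 .5645 .0705
```

```text
t 26.7 tcp [0.5627 0.0702 0.1707] psi 101.98 gap 0.0473 yaw units 0.02
tx -0.00 ty 0.06
```

jog_arm --increments '[{"hand": 0, "tx": 0, "ty": 0.06, "tz": 0.6, "yaw": 0}, {"hand": 0, "tx": 0, "ty": 0, "tz": 1, "yaw": 0}, {"hand": 0, "tx": 0, "ty": 0, "tz": 1, "yaw": 0}, {"hand": 0, "tx": 0, "ty": 0, "tz": 1, "yaw": 0}, {"hand": 0, "tx": 0, "ty": 0, "tz": 0.6, "yaw": 0}, {"hand": 0, "tx": 0, "ty": 0, "tz": 0.4, "yaw": 0}, {"hand": 0, "tx": 0, "ty": 0, "tz": 0.3, "yaw": 0}, {"hand": 0, "tx": 0, "ty": 0, "tz": 0.3, "yaw": 0}, {"hand": 0, "tx": 0, "ty": 0, "tz": 0.2, "yaw": 0}, {"hand": 0, "tx": 0, "ty": 0, "tz": 0, "yaw": 0}, {"hand": 0.15, "tx": 0, "ty": 0, "tz": 0, "yaw": 0}, {"hand": 0.25, "tx": 0, "ty": 0, "tz": 0, "yaw": 0}, {"hand": 0.35, "tx": 0, "ty": 0, "tz": 0, "yaw": 0}, {"hand": 0.5, "tx": 0, "ty": 0, "tz": 0, "yaw": 0}, {"hand": 1, "tx": 0, "ty": 0, "tz": 0, "yaw": 0}, {"hand": 1, "tx": 0, "ty": 0, "tz": 0, "yaw": 0}, {"hand": 1, "tx": 0, "ty": 0, "tz": 0, "yaw": 0}]'

```text
t: 28.4
tcp_pos: [0.5648, 0.0712, 0.0094]
orientation: [3.141, 0.0, 1.78]
wrist_force: [-0.3, 0.9, 5.9]
finger_gap: 0.0278
grasp_force: 30.0
```

jog_arm --increments '[{"hand": 1, "tx": 0, "ty": 0, "tz": -0.3, "yaw": 0}, {"hand": 1, "tx": 0, "ty": 0, "tz": -0.7, "yaw": 0}, {"hand": 1, "tx": 0, "ty": 0, "tz": -0.7, "yaw": 0}, {"hand": 1, "tx": 0, "ty": 0, "tz": -0.7, "yaw": 0}, {"hand": 1, "tx": 0, "ty": 0, "tz": -0.7, "yaw": 0}, {"hand": 1, "tx": 0, "ty": 0, "tz": -0.7, "yaw": 0}, {"hand": 1, "tx": 0, "ty": 0, "tz": -0.7, "yaw": 0}, {"hand": 1, "tx": 0, "ty": 0, "tz": -0.5, "yaw": 0}, {"hand": 1, "tx": 0, "ty": 0, "tz": 0, "yaw": 0}]'

```text
t: 29.3
tcp_pos: [0.5652, 0.0712, 0.1612]
orientation: [3.138, 0.001, 1.78]
wrist_force: [-0.3, -0.1, 0.9]
finger_gap: 0.0283
grasp_force: 30.0
```

```bash
python3 p.py 101.86 .5465 -.157; python3 - <<'E'
from h import *
s=cap('side');t=cap('top')
cv2.imwrite('pics/e.png',np.hstack([cv2.resize(x,(400,400)) for x in (cv2.cvtColor(s['pixels'],4)[130:330,180:380],cv2.cvtColor(t['pixels'],4)[120:320,320:520])]))
E
```

```text
t 29.3 tcp [0.5652 0.0712 0.1612] psi 101.98 gap 0.0283 yaw units 0.02
tx -7.32 ty -2.17
```

View pics/e.png

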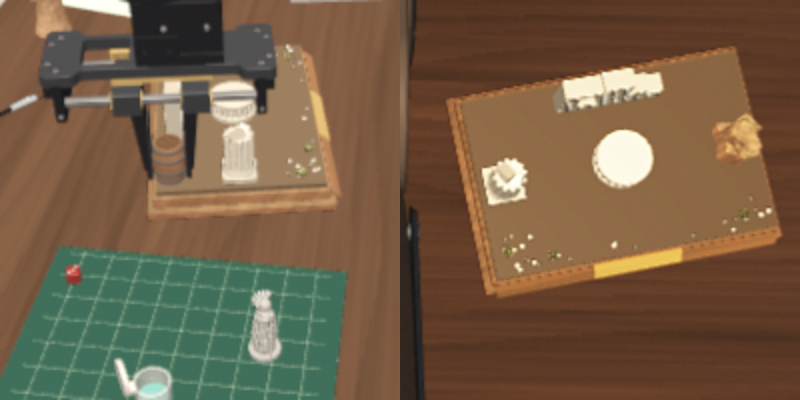

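Drum sits in the middle of the plinth (top crop, about (623,158)). The barrel is held upright (side crop, about (170,160)).

jog_arm --increments '[{"hand": 1, "tx": -0.4, "ty": -0.1, "tz": 0, "yaw": 0}, {"hand": 1, "tx": -0.9, "ty": -0.25, "tz": 0, "yaw": 0}, {"hand": 1, "tx": -0.9, "ty": -0.25, "tz": 0, "yaw": 0}, {"hand": 1, "tx": -0.9, "ty": -0.25, "tz": 0, "yaw": 0}, {"hand": 1, "tx": -0.9, "ty": -0.25, "tz": 0, "yaw": 0}, {"hand": 1, "tx": -0.9, "ty": -0.25, "tz": 0, "yaw": 0}, {"hand": 1, "tx": -0.9, "ty": -0.25, "tz": 0, "yaw": 0}, {"hand": 1, "tx": -0.9, "ty": -0.25, "tz": 0, "yaw": 0}, {"hand": 1, "tx": -0.66, "ty": -0.29, "tz": 0, "yaw": 0}, {"hand": 1, "tx": 0, "ty": 0, "tz": 0, "yaw": 0}, {"hand": 1, "tx": 0, "ty": 0, "tz": 0, "yaw": 0}]'

```text
t: 30.5
tcp_pos: [0.547, -0.1585, 0.1583]
orientation: [-3.14, -0.001, 1.778]
wrist_force: [-0.0, 0.4, 0.0]
finger_gap: 0.0281
grasp_force: 30.0
```

```bash
python3 p.py 101.86 .5475 -.158
```

```text
t 30.5 tcp [ 0.547  -0.1585  0.1583] psi 101.9 gap 0.0281 yaw units 0.01
tx 0.01 ty 0.02
```

jog_arm --increments '[{"hand": 1, "tx": 0.01, "ty": 0.02, "tz": 0.6, "yaw": 0}, {"hand": 1, "tx": 0, "ty": 0, "tz": 0.8, "yaw": 0}, {"hand": 1, "tx": 0, "ty": 0, "tz": 0.8, "yaw": 0}, {"hand": 1, "tx": 0, "ty": 0, "tz": 0.6, "yaw": 0}, {"hand": 1, "tx": 0, "ty": 0, "tz": 0.4, "yaw": 0}, {"hand": 1, "tx": 0, "ty": 0, "tz": 0.3, "yaw": 0}, {"hand": 1, "tx": 0, "ty": 0, "tz": 0.2, "yaw": 0}, {"hand": 1, "tx": 0, "ty": 0, "tz": 0.15, "yaw": 0}, {"hand": 1, "tx": 0, "ty": 0, "tz": 0.1, "yaw": 0}, {"hand": 1, "tx": 0, "ty": 0, "tz": 0.1, "yaw": 0}, {"hand": 1, "tx": 0, "ty": 0, "tz": 0, "yaw": 0}, {"hand": 1, "tx": 0, "ty": 0, "tz": 0, "yaw": 0}]'

```text
t: 31.7
tcp_pos: [0.5482, -0.1577, 0.0378]
orientation: [3.141, 0.0, 1.78]
wrist_force: [-0.1, -1.3, 0.7]
finger_gap: 0.0284
grasp_force: 30.0
```

jog_arm --increments '[{"hand": 0.38, "tx": 0, "ty": 0, "tz": 0, "yaw": 0}, {"hand": 0.33, "tx": 0, "ty": 0, "tz": 0, "yaw": 0}, {"hand": 0.28, "tx": 0, "ty": 0, "tz": 0, "yaw": 0}, {"hand": 0.2, "tx": 0, "ty": 0, "tz": 0, "yaw": 0}, {"hand": 0.1, "tx": 0, "ty": 0, "tz": 0, "yaw": 0}, {"hand": 0, "tx": 0, "ty": 0, "tz": 0, "yaw": 0}, {"hand": 0, "tx": 0, "ty": 0, "tz": 0, "yaw": 0}, {"hand": 0, "tx": 0, "ty": 0, "tz": -0.3, "yaw": 0}, {"hand": 0, "tx": 0, "ty": 0, "tz": -0.6, "yaw": 0}, {"hand": 0, "tx": 0, "ty": 0, "tz": -1, "yaw": 0}, {"hand": 0, "tx": 0, "ty": 0, "tz": -1, "yaw": 0}, {"hand": 0, "tx": 0, "ty": 0, "tz": -1, "yaw": 0}, {"hand": 0, "tx": 0, "ty": 0, "tz": -0.6, "yaw": 0}, {"hand": 0, "tx": 0, "ty": 0, "tz": 0, "yaw": 0}]'

```text
t: 33.1
tcp_pos: [0.549, -0.158, 0.1756]
orientation: [3.138, 0.003, 1.78]
wrist_force: [0.8, -0.4, 0.3]
finger_gap: 0.0474
grasp_force: 0.0
```

```bash
python3 p.py 101.86 .5475 -.158;  python3 p.py 100.5 .4635 .2732; python3 - <<'E'
a=__import__('numpy')
q=a.array([[0.4782,0.2918],[0.4825,0.2583],[0.4486,0.2497],[0.4432,0.2856]])
s=a.array([[0.4773,0.2919],[0.4831,0.2633],[0.4495,0.2571],[0.4452,0.2866]])
for p in(q,s):
  for i,j in((3,0),(2,1)): d=p[j]-p[i];print(a.degrees(a.arctan2(d[1],d[0])))
  for i,j in((1,0),(2,3)): d=p[j]-p[i];print('y',a.degrees(a.arctan2(-d[0],d[1])))
E
```

```text
t 33.1 tcp [ 0.549  -0.158   0.1756] psi 101.98 gap 0.0474 yaw units 0.02
tx 0.01 ty -0.05
t 33.1 tcp [ 0.549  -0.158   0.1756] psi 101.98 gap 0.0474 yaw units 0.30
tx 14.65 ty -0.18
10.045330369496662
14.234910423176537
y 7.314388415702322
y 8.554177123019949
9.375466620924271
10.454835077753474
y 11.463953015692493
y 8.293182880118241
```

jog_arm --increments '[{"hand": -0.1, "tx": 0, "ty": 0, "tz": 0, "yaw": 0.35}, {"hand": -0.1, "tx": 0.95, "ty": 0, "tz": 0, "yaw": 0}, {"hand": -0.1, "tx": 0.95, "ty": 0, "tz": 0, "yaw": 0}, {"hand": -0.1, "tx": 0.95, "ty": 0, "tz": 0, "yaw": 0}, {"hand": -0.1, "tx": 0.95, "ty": 0, "tz": 0, "yaw": 0}, {"hand": -0.1, "tx": 0.95, "ty": 0, "tz": 0, "yaw": 0}, {"hand": -0.1, "tx": 0.95, "ty": 0, "tz": 0, "yaw": 0}, {"hand": -0.1, "tx": 0.95, "ty": 0, "tz": 0, "yaw": 0}, {"hand": -0.1, "tx": 0.95, "ty": 0, "tz": 0, "yaw": 0}, {"hand": -0.1, "tx": 0.95, "ty": 0, "tz": 0, "yaw": 0}, {"hand": -0.1, "tx": 0.95, "ty": 0, "tz": 0, "yaw": 0}, {"hand": -0.1, "tx": 0.95, "ty": 0, "tz": 0, "yaw": 0}, {"hand": -0.1, "tx": 0.95, "ty": 0, "tz": 0, "yaw": 0}, {"hand": -0.1, "tx": 0.95, "ty": 0, "tz": 0, "yaw": 0}, {"hand": -0.1, "tx": 0.95, "ty": 0, "tz": 0, "yaw": 0}, {"hand": -0.1, "tx": 0.95, "ty": -0.2, "tz": 0, "yaw": 0}, {"hand": -0.1, "tx": 0.4, "ty": -0.1, "tz": 0, "yaw": 0}, {"hand": -0.1, "tx": 0, "ty": 0, "tz": 0, "yaw": 0}, {"hand": -0.1, "tx": 0, "ty": 0, "tz": 0, "yaw": 0}]'

```text
t: 35.0
tcp_pos: [0.4613, 0.2727, 0.1722]
orientation: [-3.141, 0.0, 1.75]
wrist_force: [-0.4, 0.0, -0.5]
finger_gap: 0.0522
grasp_force: 0.0
```

```bash
python3 p.py 100.2 .4635 .2732
```

```text
t 35.0 tcp [0.4613 0.2727 0.1722] psi 100.24 gap 0.0522 yaw units 0.01
tx 0.00 ty 0.08
```

jog_arm --increments '[{"hand": -0.1, "tx": 0, "ty": 0.08, "tz": 0.6, "yaw": 0}, {"hand": -0.1, "tx": 0, "ty": 0, "tz": 1, "yaw": 0}, {"hand": -0.1, "tx": 0, "ty": 0, "tz": 1, "yaw": 0}, {"hand": -0.1, "tx": 0, "ty": 0, "tz": 1, "yaw": 0}, {"hand": -0.1, "tx": 0, "ty": 0, "tz": 0.6, "yaw": 0}, {"hand": -0.1, "tx": 0, "ty": 0, "tz": 0.4, "yaw": 0}, {"hand": -0.1, "tx": 0, "ty": 0, "tz": 0.3, "yaw": 0}, {"hand": -0.1, "tx": 0, "ty": 0, "tz": 0.3, "yaw": 0}, {"hand": -0.1, "tx": 0, "ty": 0, "tz": 0.2, "yaw": 0}, {"hand": -0.1, "tx": 0, "ty": 0, "tz": 0, "yaw": 0}, {"hand": 0.1, "tx": 0, "ty": 0, "tz": 0, "yaw": 0}, {"hand": 0.2, "tx": 0, "ty": 0, "tz": 0, "yaw": 0}, {"hand": 0.3, "tx": 0, "ty": 0, "tz": 0, "yaw": 0}, {"hand": 0.5, "tx": 0, "ty": 0, "tz": 0, "yaw": 0}, {"hand": 1, "tx": 0, "ty": 0, "tz": 0, "yaw": 0}, {"hand": 1, "tx": 0, "ty": 0, "tz": 0, "yaw": 0}, {"hand": 1, "tx": 0, "ty": 0, "tz": 0, "yaw": 0}]'

```text
t: 36.7
tcp_pos: [0.4638, 0.2738, 0.0109]
orientation: [3.141, -0.0, 1.749]
wrist_force: [-1.0, -0.4, 5.8]
finger_gap: 0.0325
grasp_force: 30.0
```

jog_arm --increments '[{"hand": 1, "tx": 0, "ty": 0, "tz": -0.3, "yaw": 0}, {"hand": 1, "tx": 0, "ty": 0, "tz": -0.7, "yaw": 0}, {"hand": 1, "tx": 0, "ty": 0, "tz": -0.7, "yaw": 0}, {"hand": 1, "tx": 0, "ty": 0, "tz": -0.7, "yaw": 0}, {"hand": 1, "tx": 0, "ty": 0, "tz": -0.7, "yaw": 0}, {"hand": 1, "tx": 0, "ty": 0, "tz": -0.7, "yaw": 0}, {"hand": 1, "tx": 0, "ty": 0, "tz": -0.7, "yaw": 0}, {"hand": 1, "tx": 0, "ty": 0, "tz": -0.5, "yaw": 0}, {"hand": 1, "tx": 0, "ty": 0, "tz": -0.7, "yaw": 0}, {"hand": 1, "tx": 0, "ty": 0, "tz": 0, "yaw": 0}]'

```text
t: 37.7
tcp_pos: [0.4644, 0.274, 0.1841]
orientation: [3.138, -0.001, 1.749]
wrist_force: [-0.2, -0.4, -0.7]
finger_gap: 0.033
grasp_force: 30.0
```

```bash
python3 p.py 101.86 .5715 -.273; python3 - <<'E'
from h import *
s=cap('side');t=cap('top')
cv2.imwrite('pics/f.png',np.hstack([cv2.resize(x,(400,400)) for x in (cv2.cvtColor(s['pixels'],4)[130:330,210:410],cv2.cvtColor(t['pixels'],4)[120:320,320:520])]))
E
```

```text
t 37.7 tcp [0.4644 0.274  0.1841] psi 100.23 gap 0.033 yaw units -0.33
tx -18.58 ty -0.25
```

View pics/f.png

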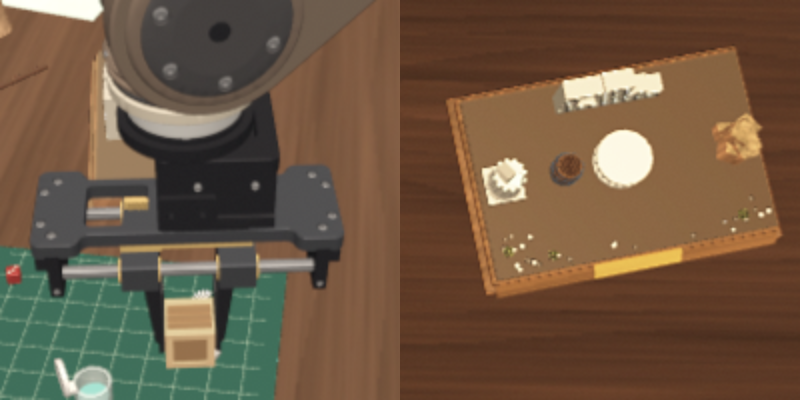

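Barrel stands between the column and the drum (top crop, about (567,167)). The crate is held square.

jog_arm --increments '[{"hand": 1, "tx": 0, "ty": 0, "tz": 0, "yaw": -0.33}, {"hand": 1, "tx": -0.6, "ty": 0, "tz": 0, "yaw": 0}, {"hand": 1, "tx": -1, "ty": 0, "tz": 0, "yaw": 0}, {"hand": 1, "tx": -1, "ty": 0, "tz": 0, "yaw": 0}, {"hand": 1, "tx": -1, "ty": 0, "tz": 0, "yaw": 0}, {"hand": 1, "tx": -1, "ty": 0, "tz": 0, "yaw": 0}, {"hand": 1, "tx": -1, "ty": 0, "tz": 0, "yaw": 0}, {"hand": 1, "tx": -1, "ty": 0, "tz": 0, "yaw": 0}, {"hand": 1, "tx": -1, "ty": 0, "tz": 0, "yaw": 0}, {"hand": 1, "tx": -1, "ty": 0, "tz": 0, "yaw": 0}, {"hand": 1, "tx": -1, "ty": 0, "tz": 0, "yaw": 0}, {"hand": 1, "tx": -1, "ty": 0, "tz": 0, "yaw": 0}, {"hand": 1, "tx": -1, "ty": 0, "tz": 0, "yaw": 0}, {"hand": 1, "tx": -1, "ty": 0, "tz": 0, "yaw": 0}, {"hand": 1, "tx": -1, "ty": 0, "tz": 0, "yaw": 0}, {"hand": 1, "tx": -1, "ty": 0, "tz": 0, "yaw": 0}, {"hand": 1, "tx": -1, "ty": 0, "tz": 0, "yaw": 0}, {"hand": 1, "tx": -1, "ty": 0, "tz": 0, "yaw": 0}, {"hand": 1, "tx": -1, "ty": 0, "tz": 0, "yaw": 0}, {"hand": 1, "tx": -0.6, "ty": -0.25, "tz": 0, "yaw": 0}]'

```text
t: 39.8
tcp_pos: [0.5687, -0.2639, 0.1802]
orientation: [-3.141, -0.001, 1.779]
wrist_force: [0.3, 0.4, -1.2]
finger_gap: 0.0325
grasp_force: 30.0
```

jog_arm --increments '[{"hand": 1, "tx": -0.4, "ty": 0, "tz": 0, "yaw": 0}, {"hand": 1, "tx": 0, "ty": 0, "tz": 0, "yaw": 0}, {"hand": 1, "tx": 0, "ty": 0, "tz": 0, "yaw": 0}]'

```text
t: 40.1
tcp_pos: [0.5709, -0.2732, 0.1814]
orientation: [-3.141, -0.001, 1.778]
wrist_force: [-0.2, 0.5, 0.4]
finger_gap: 0.0322
grasp_force: 30.0
```

```bash
python3 p.py 101.86 .5714 -.2735
```

```text
t 40.1 tcp [ 0.5709 -0.2732  0.1814] psi 101.89 gap 0.0322 yaw units 0.01
tx -0.01 ty 0.02
```

jog_arm --increments '[{"hand": 1, "tx": -0.01, "ty": 0.02, "tz": 0.6, "yaw": 0}, {"hand": 1, "tx": 0, "ty": 0, "tz": 0.9, "yaw": 0}, {"hand": 1, "tx": 0, "ty": 0, "tz": 0.9, "yaw": 0}, {"hand": 1, "tx": 0, "ty": 0, "tz": 0.9, "yaw": 0}, {"hand": 1, "tx": 0, "ty": 0, "tz": 0.5, "yaw": 0}, {"hand": 1, "tx": 0, "ty": 0, "tz": 0.35, "yaw": 0}, {"hand": 1, "tx": 0, "ty": 0, "tz": 0.25, "yaw": 0}, {"hand": 1, "tx": 0, "ty": 0, "tz": 0.15, "yaw": 0}, {"hand": 1, "tx": 0, "ty": 0, "tz": 0.1, "yaw": 0}, {"hand": 1, "tx": 0, "ty": 0, "tz": 0.1, "yaw": 0}, {"hand": 1, "tx": 0, "ty": 0, "tz": 0, "yaw": 0}, {"hand": 1, "tx": 0, "ty": 0, "tz": 0, "yaw": 0}]'

```text
t: 41.3
tcp_pos: [0.5718, -0.2742, 0.0394]
orientation: [3.141, 0.0, 1.778]
wrist_force: [0.7, 0.6, -0.0]
finger_gap: 0.0321
grasp_force: 30.0
```

jog_arm --increments '[{"hand": 0.3, "tx": 0, "ty": 0, "tz": 0, "yaw": 0}, {"hand": 0.25, "tx": 0, "ty": 0, "tz": 0, "yaw": 0}, {"hand": 0.2, "tx": 0, "ty": 0, "tz": 0, "yaw": 0}, {"hand": 0.1, "tx": 0, "ty": 0, "tz": 0, "yaw": 0}, {"hand": 0, "tx": 0, "ty": 0, "tz": 0, "yaw": 0}, {"hand": 0, "tx": 0, "ty": 0, "tz": 0, "yaw": 0}, {"hand": 0, "tx": 0, "ty": 0, "tz": -0.3, "yaw": 0}, {"hand": 0, "tx": 0, "ty": 0, "tz": -0.6, "yaw": 0}, {"hand": 0, "tx": 0, "ty": 0, "tz": -1, "yaw": 0}, {"hand": 0, "tx": 0, "ty": 0, "tz": -1, "yaw": 0}, {"hand": 0, "tx": 0, "ty": 0, "tz": -1, "yaw": 0}, {"hand": 0, "tx": 0, "ty": 0, "tz": -1, "yaw": 0}, {"hand": 0, "tx": 0, "ty": 0, "tz": 0, "yaw": 0}]'

```text
t: 42.6
tcp_pos: [0.5731, -0.2748, 0.191]
orientation: [3.136, 0.005, 1.778]
wrist_force: [0.1, -0.7, 0.4]
finger_gap: 0.0474
grasp_force: 0.0
```

```bash
python3 p.py 101.86 .4755 .1265 ; python3 - <<'E'
from h import *
s=cap('side');t=cap('top')
cv2.imwrite('pics/k.png',np.hstack([cv2.resize(x,(400,400),interpolation=2) for x in (cv2.cvtColor(s['pixels'],4)[260:320,282:342],cv2.cvtColor(t['pixels'],4)[215:275,230:290])]))
E
```

```text
t 42.6 tcp [ 0.5731 -0.2748  0.191 ] psi 101.88 gap 0.0474 yaw units 0.00
tx 13.76 ty -0.43
```

View pics/k.png

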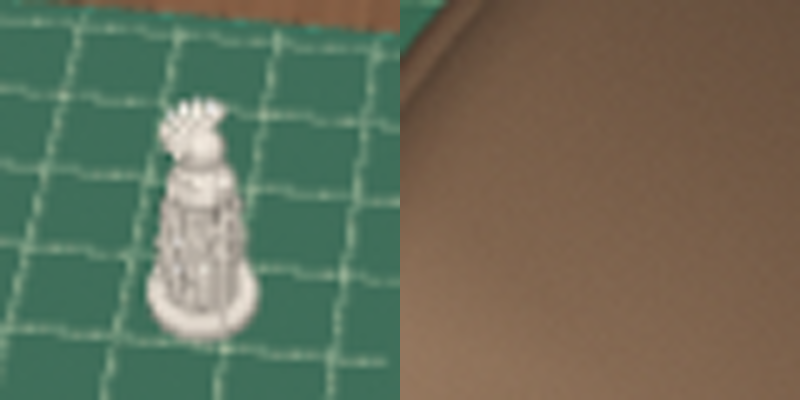

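Side crop shows the figure upright, base centred at about (203,298), with the staff on the +y side. Gripping along x is therefore clear of it.

jog_arm --increments '[{"hand": 0, "tx": 0.95, "ty": 0, "tz": 0, "yaw": 0}, {"hand": 0, "tx": 0.95, "ty": 0, "tz": 0, "yaw": 0}, {"hand": 0, "tx": 0.95, "ty": 0, "tz": 0, "yaw": 0}, {"hand": 0, "tx": 0.95, "ty": 0, "tz": 0, "yaw": 0}, {"hand": 0, "tx": 0.95, "ty": 0, "tz": 0, "yaw": 0}, {"hand": 0, "tx": 0.95, "ty": 0, "tz": 0, "yaw": 0}, {"hand": 0, "tx": 0.95, "ty": 0, "tz": 0, "yaw": 0}, {"hand": 0, "tx": 0.95, "ty": 0, "tz": 0, "yaw": 0}, {"hand": 0, "tx": 0.95, "ty": 0, "tz": 0, "yaw": 0}, {"hand": 0, "tx": 0.95, "ty": 0, "tz": 0, "yaw": 0}, {"hand": 0, "tx": 0.95, "ty": 0, "tz": 0, "yaw": 0}, {"hand": 0, "tx": 0.95, "ty": 0, "tz": 0, "yaw": 0}, {"hand": 0, "tx": 0.95, "ty": 0, "tz": 0, "yaw": 0}, {"hand": 0, "tx": 0.95, "ty": -0.2, "tz": 0, "yaw": 0}, {"hand": 0, "tx": 0.4, "ty": -0.2, "tz": 0, "yaw": 0}, {"hand": 0, "tx": 0, "ty": 0, "tz": 0, "yaw": 0}, {"hand": 0, "tx": 0, "ty": 0, "tz": 0, "yaw": 0}]'

```text
t: 44.4
tcp_pos: [0.4755, 0.1251, 0.1859]
orientation: [-3.141, 0.0, 1.778]
wrist_force: [0.4, 0.2, 0.5]
finger_gap: 0.0478
grasp_force: 0.0
```

```bash
python3 p.py 101.86 .4755 .125
```

```text
t 44.4 tcp [0.4755 0.1251 0.1859] psi 101.89 gap 0.0478 yaw units 0.01
tx -0.00 ty -0.00
```

jog_arm --increments '[{"hand": 0, "tx": 0, "ty": 0, "tz": 0.6, "yaw": 0}, {"hand": 0, "tx": 0, "ty": 0, "tz": 0.9, "yaw": 0}, {"hand": 0, "tx": 0, "ty": 0, "tz": 0.9, "yaw": 0}, {"hand": 0, "tx": 0, "ty": 0, "tz": 0.9, "yaw": 0}, {"hand": 0, "tx": 0, "ty": 0, "tz": 0.7, "yaw": 0}, {"hand": 0, "tx": 0, "ty": 0, "tz": 0.5, "yaw": 0}, {"hand": 0, "tx": 0, "ty": 0, "tz": 0.5, "yaw": 0}, {"hand": 0, "tx": 0, "ty": 0, "tz": 0.4, "yaw": 0}, {"hand": 0, "tx": 0, "ty": 0, "tz": 0.25, "yaw": 0}, {"hand": 0, "tx": 0, "ty": 0, "tz": 0, "yaw": 0}, {"hand": 0.1, "tx": 0, "ty": 0, "tz": 0, "yaw": 0}, {"hand": 0.2, "tx": 0, "ty": 0, "tz": 0, "yaw": 0}, {"hand": 0.3, "tx": 0, "ty": 0, "tz": 0, "yaw": 0}, {"hand": 0.4, "tx": 0, "ty": 0, "tz": 0, "yaw": 0}, {"hand": 0.5, "tx": 0, "ty": 0, "tz": 0, "yaw": 0}, {"hand": 0.55, "tx": 0, "ty": 0, "tz": 0, "yaw": 0}, {"hand": 0.6, "tx": 0, "ty": 0, "tz": 0, "yaw": 0}, {"hand": 0.8, "tx": 0, "ty": 0, "tz": 0, "yaw": 0}, {"hand": 1, "tx": 0, "ty": 0, "tz": 0, "yaw": 0}, {"hand": 1, "tx": 0, "ty": 0, "tz": 0, "yaw": 0}]'

```text
t: 46.4
tcp_pos: [0.4755, 0.1256, 0.0166]
orientation: [3.141, 0.0, 1.778]
wrist_force: [0.0, 0.2, 0.4]
finger_gap: 0.0177
grasp_force: 30.0
```

jog_arm --increments '[{"hand": 1, "tx": 0, "ty": 0, "tz": -0.2, "yaw": 0}, {"hand": 1, "tx": 0, "ty": 0, "tz": -0.4, "yaw": 0}, {"hand": 1, "tx": 0, "ty": 0, "tz": -0.7, "yaw": 0}, {"hand": 1, "tx": 0, "ty": 0, "tz": -0.7, "yaw": 0}, {"hand": 1, "tx": 0, "ty": 0, "tz": -0.7, "yaw": 0}, {"hand": 1, "tx": 0, "ty": 0, "tz": -0.7, "yaw": 0}, {"hand": 1, "tx": 0, "ty": 0, "tz": -0.7, "yaw": 0}, {"hand": 1, "tx": 0, "ty": 0, "tz": -0.7, "yaw": 0}, {"hand": 1, "tx": 0, "ty": 0, "tz": -0.7, "yaw": 0}, {"hand": 1, "tx": 0, "ty": 0, "tz": 0, "yaw": 0}]'

```text
t: 47.4
tcp_pos: [0.4762, 0.1258, 0.1847]
orientation: [3.137, 0.0, 1.778]
wrist_force: [0.1, 1.1, -1.0]
finger_gap: 0.0182
grasp_force: 30.0
```

```bash
python3 p.py 101.86 .5593 -.2145 ; python3 - <<'E'
from h import *
s=cap('side');t=cap('top')
cv2.imwrite('pics/l.png',np.hstack([cv2.resize(x,(400,400),interpolation=2) for x in (cv2.cvtColor(s['pixels'],4)[160:320,220:380],cv2.cvtColor(t['pixels'],4)[120:280,350:510])]))
E
```

```text
t 47.4 tcp [0.4762 0.1258 0.1847] psi 101.88 gap 0.0182 yaw units 0.00
tx -11.67 ty 0.38
```

View pics/l.png

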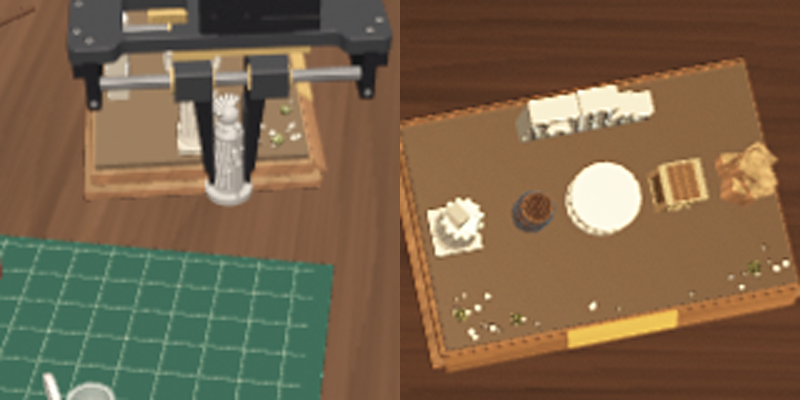

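The crate stands between the drum and the rocks (top crop, about (680,184)). The figure is held upright (side crop, base at about (229,191)); the drum top is at about (603,198).

```bash
python3 - <<'E'
from h import *
s=cap('side');t=cap('top')
print('drum',ray(t,350+203/2.5,120+198/2.5,.0525),'crate',ray(t,350+283/2.5,120+183/2.5,.0625),'barrel',ray(t,350+137/2.5,120+206/2.5,.0675))
print('fig',ray(s,311.6,236.4,.171), ctrl.sense()['tcp_pos'])
E
```

```text
drum [ 0.55939656 -0.2148462   0.0525    ] crate [ 0.57058676 -0.27505139  0.0625    ] barrel [ 0.54877105 -0.15975401  0.0675    ]
fig [0.47572153 0.12826651 0.171     ] [0.47494121 0.12556545 0.18106132]
```

jog_arm --increments '[{"hand": 1, "tx": -0.3, "ty": 0, "tz": 0, "yaw": 0}, {"hand": 1, "tx": -0.6, "ty": 0, "tz": 0, "yaw": 0}, {"hand": 1, "tx": -0.7, "ty": 0, "tz": 0, "yaw": 0}, {"hand": 1, "tx": -0.7, "ty": 0, "tz": 0, "yaw": 0}, {"hand": 1, "tx": -0.7, "ty": 0, "tz": 0, "yaw": 0}, {"hand": 1, "tx": -0.7, "ty": 0, "tz": 0, "yaw": 0}, {"hand": 1, "tx": -0.7, "ty": 0, "tz": 0, "yaw": 0}, {"hand": 1, "tx": -0.7, "ty": 0, "tz": 0, "yaw": 0}, {"hand": 1, "tx": -0.7, "ty": 0, "tz": 0, "yaw": 0}, {"hand": 1, "tx": -0.7, "ty": 0, "tz": 0, "yaw": 0}, {"hand": 1, "tx": -0.7, "ty": 0, "tz": 0, "yaw": 0}, {"hand": 1, "tx": -0.7, "ty": 0, "tz": 0, "yaw": 0}, {"hand": 1, "tx": -0.7, "ty": 0, "tz": 0, "yaw": 0}, {"hand": 1, "tx": -0.7, "ty": 0, "tz": 0, "yaw": 0}, {"hand": 1, "tx": -0.7, "ty": 0.2, "tz": 0, "yaw": 0}, {"hand": 1, "tx": -0.7, "ty": 0.2, "tz": 0, "yaw": 0}, {"hand": 1, "tx": -0.6, "ty": 0, "tz": 0, "yaw": 0}, {"hand": 1, "tx": -0.3, "ty": 0, "tz": 0, "yaw": 0}, {"hand": 1, "tx": 0, "ty": 0, "tz": 0, "yaw": 0}, {"hand": 1, "tx": 0, "ty": 0, "tz": 0, "yaw": 0}]'

```text
t: 49.6
tcp_pos: [0.5583, -0.2121, 0.1814]
orientation: [-3.141, -0.001, 1.778]
wrist_force: [0.6, -0.2, -0.6]
finger_gap: 0.0177
grasp_force: 30.0
```

```bash
python3 p.py 101.86 .5593 -.2143
```

```text
t 49.6 tcp [ 0.5583 -0.2121  0.1814] psi 101.86 gap 0.0177 yaw units -0.00
tx -0.08 ty 0.02
```

jog_arm --increments '[{"hand": 1, "tx": -0.08, "ty": 0.02, "tz": 0.4, "yaw": 0}, {"hand": 1, "tx": 0, "ty": 0, "tz": 0.7, "yaw": 0}, {"hand": 1, "tx": 0, "ty": 0, "tz": 0.7, "yaw": 0}, {"hand": 1, "tx": 0, "ty": 0, "tz": 0.7, "yaw": 0}, {"hand": 1, "tx": 0, "ty": 0, "tz": 0.5, "yaw": 0}, {"hand": 1, "tx": 0, "ty": 0, "tz": 0.3, "yaw": 0}, {"hand": 1, "tx": 0, "ty": 0, "tz": 0.2, "yaw": 0}, {"hand": 1, "tx": 0, "ty": 0, "tz": 0.1, "yaw": 0}, {"hand": 1, "tx": 0, "ty": 0, "tz": 0.1, "yaw": 0}, {"hand": 1, "tx": 0, "ty": 0, "tz": 0.05, "yaw": 0}, {"hand": 1, "tx": 0, "ty": 0, "tz": 0.03, "yaw": 0}, {"hand": 1, "tx": 0, "ty": 0, "tz": 0, "yaw": 0}, {"hand": 1, "tx": 0, "ty": 0, "tz": 0, "yaw": 0}, {"hand": 1, "tx": 0, "ty": 0, "tz": 0, "yaw": 0}]'

```text
t: 51.0
tcp_pos: [0.5599, -0.2147, 0.0684]
orientation: [3.141, 0.0, 1.778]
wrist_force: [-0.7, -0.3, -1.1]
finger_gap: 0.018
grasp_force: 30.0
```

jog_arm --increments '[{"hand": 1, "tx": 0, "ty": 0, "tz": 0.03, "yaw": 0}, {"hand": 1, "tx": 0, "ty": 0, "tz": 0.02, "yaw": 0}, {"hand": 1, "tx": 0, "ty": 0, "tz": 0, "yaw": 0}, {"hand": 1, "tx": 0, "ty": 0, "tz": 0, "yaw": 0}]'

```text
t: 51.4
tcp_pos: [0.5599, -0.2147, 0.0667]
orientation: [-3.142, 0.0, 1.778]
wrist_force: [0.3, -0.2, -0.1]
finger_gap: 0.0179
grasp_force: 30.0
```

jog_arm --increments '[{"hand": 0.6, "tx": 0, "ty": 0, "tz": 0, "yaw": 0}, {"hand": 0.55, "tx": 0, "ty": 0, "tz": 0, "yaw": 0}, {"hand": 0.5, "tx": 0, "ty": 0, "tz": 0, "yaw": 0}, {"hand": 0.4, "tx": 0, "ty": 0, "tz": 0, "yaw": 0}, {"hand": 0.3, "tx": 0, "ty": 0, "tz": 0, "yaw": 0}, {"hand": 0.2, "tx": 0, "ty": 0, "tz": 0, "yaw": 0}, {"hand": 0.1, "tx": 0, "ty": 0, "tz": 0, "yaw": 0}, {"hand": 0.1, "tx": 0, "ty": 0, "tz": 0, "yaw": 0}, {"hand": 0.1, "tx": 0, "ty": 0, "tz": -0.2, "yaw": 0}, {"hand": 0.1, "tx": 0, "ty": 0, "tz": -0.5, "yaw": 0}, {"hand": 0.1, "tx": 0, "ty": 0, "tz": -0.8, "yaw": 0}, {"hand": 0.1, "tx": 0, "ty": 0, "tz": -0.8, "yaw": 0}, {"hand": 0.1, "tx": 0, "ty": 0, "tz": -0.8, "yaw": 0}, {"hand": 0.1, "tx": 0, "ty": 0, "tz": -0.8, "yaw": 0}, {"hand": 0.1, "tx": 0, "ty": 0, "tz": -0.8, "yaw": 0}, {"hand": 0.1, "tx": 0, "ty": 0, "tz": 0, "yaw": 0}]'

```text
t: 53.0
tcp_pos: [0.5609, -0.2151, 0.2113]
orientation: [3.137, 0.004, 1.778]
wrist_force: [0.7, -0.2, -0.1]
finger_gap: 0.0429
grasp_force: 0.0
```

jog_arm --increments '[{"hand": 0.1, "tx": 0.8, "ty": 0, "tz": 0, "yaw": 0}, {"hand": 0.1, "tx": 0.8, "ty": 0, "tz": 0, "yaw": 0}, {"hand": 0.1, "tx": 0.8, "ty": 0, "tz": 0, "yaw": 0}, {"hand": 0.1, "tx": 0.8, "ty": 0, "tz": 0, "yaw": 0}, {"hand": 0.1, "tx": 0.8, "ty": 0, "tz": 0, "yaw": 0}, {"hand": 0.1, "tx": 0.8, "ty": 0, "tz": 0, "yaw": 0}, {"hand": 0.1, "tx": 0.8, "ty": 0, "tz": 0, "yaw": 0}, {"hand": 0.1, "tx": 0.8, "ty": 0, "tz": 0, "yaw": 0}, {"hand": 0.1, "tx": 0.8, "ty": 0, "tz": 0, "yaw": 0}, {"hand": 0.1, "tx": 0.8, "ty": 0, "tz": 0, "yaw": 0}, {"hand": 0.1, "tx": 0.8, "ty": 0, "tz": 0, "yaw": 0}, {"hand": 0.1, "tx": 0.8, "ty": 0, "tz": 0, "yaw": 0}, {"hand": 0.1, "tx": 0.8, "ty": 0, "tz": 0, "yaw": 0}, {"hand": 0.1, "tx": 0.8, "ty": 0, "tz": 0, "yaw": 0}, {"hand": 0.1, "tx": 0, "ty": 0, "tz": 0, "yaw": 0}]'

```text
t: 54.5
tcp_pos: [0.4898, 0.116, 0.2073]
orientation: [-3.141, -0.0, 1.78]
wrist_force: [-0.5, 0.1, 0.2]
finger_gap: 0.0428
grasp_force: 0.0
```

```bash
python3 - <<'E'
from h import *
s=cap('side');t=cap('top')
cv2.imwrite('pics/m.png',np.hstack([cv2.resize(x,(400,400),interpolation=2) for x in (cv2.cvtColor(s['pixels'],4)[140:240,245:345],cv2.cvtColor(t['pixels'],4)[120:280,350:510])]))
E
```

```text
(no output)
```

View pics/m.png

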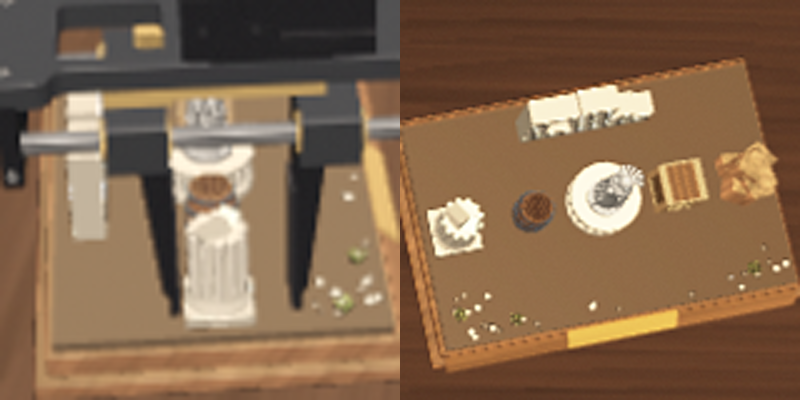

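All parts stand on the plinth. The figure is upright on the drum (top crop, about (608,190)), its base centred, and the gripper is clear.

```bash
python3 -c "
from station import ctrl
print(ctrl.close_job())"
```

```text
the job is handed in; nothing more can be done
None
```

The diorama is dry-fitted and handed in at about 55 s: drum, wall, barrel, crate and figure are all placed, upright and released in the last pictures; the paint pot was left alone, and no verdict came back.

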